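Clamp up a layered toy-boat hull in the pin jig

TASK

The plywood layers of a toy-boat hull have their glue on: lower all of them over the two pins of the jig, bow holes on the thin pin, so that they lie flush on one another, and put the plain dark pressing board over the pins on top of them. Then swing the clamp's arm round so that its pad is over the middle of the board, slide the jaw down against the board until it cocks and binds on the bar, screw the handle properly tight and let go. Leave the other things on the counter where they are.

Things in the scene. Friction and masses are not known exactly. Their poses are not given: they have to be found in the camera images.
- layer1_mid (a point): one of 2 to 4 equal boat-shaped plywood hull layers (it may be absent), 10 mm thick, 52 mm wide, 172 mm long. This point: half its thickness up, midway between its two through holes, 40 mm either way on its long axis: a 10 mm hole towards the pointed bow (own +y; tip 100 mm off), a 14 mm hole towards the blunt stern (72 mm off). x across, z up. Lies flat; grasp across the 52 mm width here
- layer1_bow (a point): the centre of layer1's small (10 mm) bow hole, half-way through its thickness
- layer2_mid (a point): one of 2 to 4 equal boat-shaped plywood hull layers (it may be absent), 10 mm thick, 52 mm wide, 172 mm long. This point: half its thickness up, midway between its two through holes, 40 mm either way on its long axis: a 10 mm hole towards the pointed bow (own +y; tip 100 mm off), a 14 mm hole towards the blunt stern (72 mm off). x across, z up. Lies flat; grasp across the 52 mm width here
- layer2_bow (a point): the centre of layer2's small (10 mm) bow hole, half-way through its thickness
- layer3_mid (a point): one of 2 to 4 equal boat-shaped plywood hull layers (it may be absent), 10 mm thick, 52 mm wide, 172 mm long. This point: half its thickness up, midway between its two through holes, 40 mm either way on its long axis: a 10 mm hole towards the pointed bow (own +y; tip 100 mm off), a 14 mm hole towards the blunt stern (72 mm off). x across, z up. Lies flat; grasp across the 52 mm width here
- layer3_bow (a point): the centre of layer3's small (10 mm) bow hole, half-way through its thickness
- layer4_mid (a point): one of 2 to 4 equal boat-shaped plywood hull layers (it may be absent), 10 mm thick, 52 mm wide, 172 mm long. This point: half its thickness up, midway between its two through holes, 40 mm either way on its long axis: a 10 mm hole towards the pointed bow (own +y; tip 100 mm off), a 14 mm hole towards the blunt stern (72 mm off). x across, z up. Lies flat; grasp across the 52 mm width here
- layer4_bow (a point): the centre of layer4's small (10 mm) bow hole, half-way through its thickness
- caul_mid (a point): the pressing board that goes on top: a plain dark rectangular wooden board, 56 mm wide (its x), 116 mm long (its y), 14 mm thick, with two equal 14.5 mm through holes 40 mm either side of this point along y, so it fits either way round. This point is its very centre; grasp it across the 56 mm width
- bed (a point): middle of the top of the jig's white bed (44 mm wide, 150 mm long, its top 30 mm above the counter and 12 mm above the jig's board), midway between the two pins. y along the bed towards the thin pin, x across it towards the clamp's bar, z up. The jig is fixed to the counter
- bow_pin (a point): foot of the thin locating pin on the bed: 8 mm across, 50 mm tall, its top 8 mm rounded to a blunt nose; it takes the layers' bow holes
- stern_pin (a point): foot of the thick locating pin on the bed: 12 mm across, 50 mm tall, its top 8 mm rounded to a blunt nose; it takes the layers' stern holes and is too thick for the bow holes
- bar_axis (a point): point at bed height on the upright axis about which the clamp's bar and arm swivel; it lies 105 mm from the middle of the bed along the bed's x. The flat steel bar (20 x 9 mm) stands up to 214 mm above the counter
- clamp_swing (a joint): angle of the clamp's arm about the upright bar, rad: 0 = the arm lies over the bed, its pad over the middle; about 1.6 = swung aside to the stern-pin side, clear for loading; positive = anticlockwise from above; goes from -0.35 to 1.95 with no stop at 0. It stays where it is left (friction 0.1 N m)
- clamp_jaw (a joint): height of the red sliding jaw on the bar, m: 0 lowest, 0.085 highest; with the screw at 0 the pad's face is 50 mm + this above the counter. It stays where it is left; pushing it down takes about 4 N, lifting it about 10 N. The jaw carries the arm, with pad and screw 105 mm out from the bar
- clamp_tilt (a joint): how far the jaw has cocked on the bar, rad: 0 = square, free to slide; as it is slid on after the pad meets the work, the arm's end is pushed up and the jaw tilts, and from about 0.025 its collar bites on the bar and holds there by itself; the harder the screw presses the more it reads: about 0.04 at 20 N and over 0.045 once it is properly tight. Unscrewing the handle frees it
- clamp_screw (a joint): angle of the screw, rad, 0 to 16.5: grows as the handle is turned clockwise seen from above; the pad goes down 6 mm a turn. Turning takes 0.12 N m or a little more; it does not run back. Once the jaw has bound, each radian adds roughly 8 to 12 N: tight is over 20 N, so about three quarters of a turn (4.5 rad) beyond binding makes it properly tight; more does no harm
- jaw_knob (a point): middle of the round black grip knob on the jaw's side lug: upright cylinder 20 mm across, its top 14 mm above this point, 62 mm sideways from the bar (with the arm over the bed it is on the stern-pin side of the bar). Press on its top, or pinch its upper 25 mm, to slide the jaw
- handle (a point): middle of the round fluted wooden screw handle, which stands upright on the arm's end straight above the pad: 25 mm across, from 28 mm below to 22 mm above this point; grip it to turn the screw or to swing the arm
- clamp_pad: the round steel pressure pad, 26 mm across, under the arm's end; this point is the centre of its lower, pressing face
- glue_stick: a glue stick standing on end, 27 mm across and 88 mm tall, a bystander to be left where it is; its origin is the middle of its foot
- letter_block1: a play block, 31 mm, a bystander to be left where it is; its origin is the middle of its foot
- letter_block2: another play block, 31 mm, a bystander to be left where it is; its origin is the middle of its foot

How it is judged:
On the way, in this order (a step that is already met when the one before it is completed fails the run):
1. every hull layer lies flush in the jig, over both pins (horizontal distance between each of layer1_bow, layer2_bow, layer3_bow, layer4_bow and bow_pin below 0.0035 m and horizontal distance between each of layer1_mid, layer2_mid, layer3_mid, layer4_mid and bed below 0.0035 m and angle between each of layer1_mid, layer2_mid, layer3_mid, layer4_mid's own z axis and vertical below 0.05 rad and (z of layer1_mid in the frame of bed between 0.002 and 0.008 m or z of layer1_mid in the frame of bed between 0.012 and 0.018 m or z of layer1_mid in the frame of bed between 0.022 and 0.028 m or z of layer1_mid in the frame of bed between 0.032 and 0.038 m) and (z of layer2_mid in the frame of bed between 0.002 and 0.008 m or z of layer2_mid in the frame of bed between 0.012 and 0.018 m or z of layer2_mid in the frame of bed between 0.022 and 0.028 m or z of layer2_mid in the frame of bed between 0.032 and 0.038 m) and (z of layer3_mid in the frame of bed between 0.002 and 0.008 m or z of layer3_mid in the frame of bed between 0.012 and 0.018 m or z of layer3_mid in the frame of bed between 0.022 and 0.028 m or z of layer3_mid in the frame of bed between 0.032 and 0.038 m) and (z of layer4_mid in the frame of bed between 0.002 and 0.008 m or z of layer4_mid in the frame of bed between 0.012 and 0.018 m or z of layer4_mid in the frame of bed between 0.022 and 0.028 m or z of layer4_mid in the frame of bed between 0.032 and 0.038 m)), for 0.2 s.
2. the pressing board lies flush over the pins on top of the layers (horizontal distance between caul_mid and bed below 0.004 m and angle between the y axis of caul_mid and the y axis of bed, either way round below 0.06 rad and angle between caul_mid's own z axis and vertical below 0.05 rad and (z of caul_mid in the frame of bed between 0.024 and 0.03 m or z of caul_mid in the frame of bed between 0.034 and 0.04 m or z of caul_mid in the frame of bed between 0.044 and 0.05 m) and z of caul_mid in the frame of layer1_mid above 0.008 m and z of caul_mid in the frame of layer2_mid above 0.008 m and z of caul_mid in the frame of layer3_mid above 0.008 m and z of caul_mid in the frame of layer4_mid above 0.008 m), for 0.2 s.
3. the jaw has been slid down over the middle of the board and has cocked and bound on its bar with the pad bearing on the board (value of joint clamp_tilt above 0.015 rad and horizontal distance between clamp_pad and caul_mid below 0.012 m and contact force between clamp_pad and anything else above 1 N), for 0.1 s.
4. the handle has been screwed tight: the pad presses with at least 20 N (contact force between clamp_pad and anything else above 20 N), for 0.2 s.
At the end, for the whole second after the job is handed in: All layers over both pins (holes within 3.5 mm of the pins), flat to 0.05 rad, at a layer's height to 3 mm; the board on top of them, centred to 4 mm, in line to 0.06 rad, flat, at its height to 3 mm; jaw cocked over 0.015 rad, pad within 12 mm of the board's middle, pressing over 20 N, at rest (all of step 1 and all of step 2 and value of joint clamp_tilt above 0.015 rad and horizontal distance between clamp_pad and caul_mid below 0.012 m and contact force between clamp_pad and anything else above 20 N and linear speed of clamp_pad below 0.02 m/s); the robot touches nothing.
It fails at once if a bystander is moved by more than 3 cm (distance of any of glue_stick, letter_block1, letter_block2 from where it was at the start of the episode above 0.03 m).
Of layer1, layer2, layer3, layer4 only 2 to 4 are there at a start; the rules pass over those that are not, and their reading is None.
At some moment in a run one of layer1, layer2, layer3, layer4, caul may be knocked a few centimetres aside while the robot is not near it.
Once in a run the grip may slacken for a moment while it holds something.
It also fails if it takes over 208 s, if anything falls off the work surface, if the arm or the gripper's body presses on something with over 40 N, if the wrist force passes 120 N, or if a joint passes its speed limit or range.

ROBOT

A 7-joint arm with a two-finger parallel gripper is mounted at the origin on a cart in front of the work surface, level with it; the furniture and walls round the work are solid. World frame = base frame: x ahead of the robot, y to its left, z up, the work surface at z = 0. Lengths are in m, angles in rad, forces in N, time in s.
With the tool pointing down it reaches from about 0.35 to 0.9 m from the base axis. Payload 8.1 kg.
Tool frame: the origin (TCP) lies at the very end of the fingers, on their centre line; the grasp point (between the pads) lies 19 mm behind it; z points along the fingers, y is the line along which they close (so a half turn about z gives the same grasp; the last joint's range is limited). The gripper opens to 92 mm and grips with 3 to 60 N. Pads are 19 mm wide; open, the fingers measure 130 mm over their backs; the gripper's body (75 mm by 190 mm) begins 47 mm behind the grasp point.
Start: joints at [-1.25, 0.434, 0.025, 1.573, -0.012, 1.134, -0.075], TCP at [0.257, 0.57, 0.227] pointing down, gripper open.
Joint ranges: [-2.62, 2.62], [-0.44, 2.09], [-1.27, 1.32], [0.08, 2.57], [-1.32, 4.46], [0.12, 2], [-2.74, 2.74]. Speed limits (rad/s): [2.22, 2.22, 3.01, 3.01, 3.14, 3.14, 3.14].

INTERFACE

Orientations are given as a rotation vector (axis times angle).
In Python, from cell import arm gives the robot as it stands.
- The arm moves only by the tool drive_tool, never from a script. Its argument "targets" is a list of rows, each a list of 7 numbers: the turn, a rotation vector about the world's x, y, z in units of 5 degrees (1.0 is 5 degrees), then the shift along the world's x, y, z in units of 40 mm (1.0 is 40 mm), then the opening, from 0 (shut) to 1 (fully open). In form: [[wx, wy, wz, dx, dy, dz, fingers], ...]. A call has 1 to 5 rows; each row is the pose to reach, as a shift and turn from the pose commanded when the call began; what a row does not reach only later rows make up. A row lasts 1/10 s, in which the tool goes at most 50 mm and 8.59 degrees, less where a joint would pass 70% of its speed; a pose out of reach is approached as far as the arm can. A call with a gripper value outside its range is refused whole. The fingers move at their own pace and stop on an object; "force" is the grip in N (left out, the last holds). Time passes only in rows, so rows that repeat a pose let the fingers close. It gives the time, the measured TCP pose, the force, the opening and the grip force at its end, in the units of the state.
- arm.observe(): the state, without advancing time (a new reading comes with each control period).
- arm.get_image(name): name is "side" or "top" or "wrist"; returns a dict with "pixels" (420x560x3 uint8, red, green, blue), "intrinsics" (3x3 intrinsics, pixels), "k1" (the pictures are not rectified: a ray, as slopes to the right and down, at radius r is drawn at 1 + k1 r^2 times it, then the intrinsics apply), "rvec" (rotation vector, rad) and "tvec" (3), from world to camera coordinates, as OpenCV has them; the wrist camera has in their place "mount" (4x4, takes a point from camera to tool coordinates, whose origin is the TCP and whose axes are the flange's). Camera axes: x right, y down, z forward; pixel columns grow to the right and rows downward; lengths in m; the calibration is good to about 2 mm. A picture is of the moment at which its call begins: read the wrist's pose just before it. There is no depth.
- arm.sign_off(): hands the job in; it is judged then, once.
The state is a dict: "clock": time; "joints": joint angles; "dq": joint speeds; "joint_efforts": joint torques, N m; "position": TCP position; "ee_rot": TCP orientation; "force": force on the tool from outside, world axes, zero at the start; "ft_torque": the same for the moment, N m; "width": opening from 0.0 (shut) to 1.0 (fully open); "gripper_force": force on a finger pad.
Only numpy, scipy, OpenCV 4.12 (cv2) and the standard library are available. Lean on these libraries where they do the work, as an engineer would, in place of code of your own. Each camera call takes 0.05 s, during which the arm holds its last target. There are 200 camera calls.

## Working session

There is one attempt and no reset: what is moved stays moved. The work goes in short steps, Python scripts to look and compute and a tool call to move; the robot and the scene stay as the last step left them, time stands still between calls to the robot, and variables do not carry over. Pictures are saved under pics/ and viewed, at most 14 in all, crops included, and the job is handed in when it is done.

Besides the shell and the picture viewer there is one more tool, called after "Emit:" by a JSON object that holds its "fn" and its "kwargs". drive_tool: Moves the arm, as the interface text tells. Its arguments: {"type":"object","properties":{"targets":{"type":"array"},"force":{"type":"number"}},"required":["targets"]}

```bash
ls; mkdir -p pics; cat > h.py <<'E'
import numpy as np, cv2
from cell import arm
from scipy.spatial.transform import Rotation as R
def shot(name,fn=None):
    s=arm.observe(); im=arm.get_image(name)
    if fn: cv2.imwrite('pics/'+fn,im['pixels'][:,:,::-1])
    if name=='wrist':
        T=np.eye(4);T[:3,:3]=R.from_rotvec(s['ee_rot']).as_matrix();T[:3,3]=s['position']
        C=T@np.array(im['mount']); 
    else:
        W=np.eye(4);W[:3,:3]=R.from_rotvec(np.ravel(im['rvec'])).as_matrix();W[:3,3]=np.ravel(im['tvec']);C=np.linalg.inv(W)
    return dict(K=np.array(im['intrinsics']),k1=im['k1'],C=C,px=im['pixels'])
def w(c,uv,z):
    uv=np.atleast_2d(np.array(uv,float)); K=c['K']
    d=np.c_[(uv[:,0]-K[0,2])/K[0,0],(uv[:,1]-K[1,2])/K[1,1]]
    u=d.copy()
    for _ in range(20): u=d/(1+c['k1']*(u**2).sum(1,keepdims=True))
    r=np.c_[u,np.ones(len(u))]@c['C'][:3,:3].T; o=c['C'][:3,3]
    return o+r*((z-o[2])/r[:,2])[:,None]
def px(c,P):
    P=np.atleast_2d(P); q=(P-c['C'][:3,3])@c['C'][:3,:3]; u=q[:,:2]/q[:,2:]
    u=u*(1+c['k1']*(u**2).sum(1,keepdims=True)); return u*[c['K'][0,0],c['K'][1,1]]+c['K'][:2,2]
E
python3 - <<'E'
from h import *
s=arm.observe(); print({k:np.round(v,3) for k,v in s.items()})
for n in('top','side'):
    c=shot(n,n+'0.png'); print(n,c['C'].round(3),c['k1'],c['K'])
E
```

```text
pics
{'clock': np.float64(0.0), 'joints': array([-1.25 ,  0.435,  0.025,  1.574, -0.012,  1.134, -0.075]), 'dq': array([ 0.   , -0.   , -0.   , -0.001,  0.001,  0.002, -0.001]), 'joint_efforts': array([ 0.0000e+00, -6.6784e+01,  9.8500e-01, -3.1446e+01, -6.1000e-02,
        4.3000e-02,  0.0000e+00]), 'position': array([0.257, 0.569, 0.226]), 'ee_rot': array([-6.610e-01, -3.071e+00,  2.000e-03]), 'force': array([ 0.919,  0.282, -0.232]), 'ft_torque': array([-0.009, -0.046,  0.016]), 'gripper_force': np.float64(0.0), 'width': np.float64(1.001)}
top [[-2.000e-03 -9.940e-01  1.090e-01  4.540e-01]
 [-1.000e+00  2.000e-03  1.000e-03  7.000e-03]
 [-1.000e-03 -1.090e-01 -9.940e-01  1.286e+00]
 [ 0.000e+00  0.000e+00  0.000e+00  1.000e+00]] 0.02654966420765259 [[465.71838294   0.         282.50224136]
 [  0.         465.71838294 212.32876409]
 [  0.           0.           1.        ]]
side [[-0.999 -0.016  0.049  0.502]
 [-0.051  0.407 -0.912  1.045]
 [-0.006 -0.913 -0.407  0.561]
 [ 0.     0.     0.     1.   ]] -0.00019291005657012236 [[417.38359368   0.         289.75786072]
 [  0.         417.38359368 218.24901172]
 [  0.           0.           1.        ]]
```

View pics/top0.png

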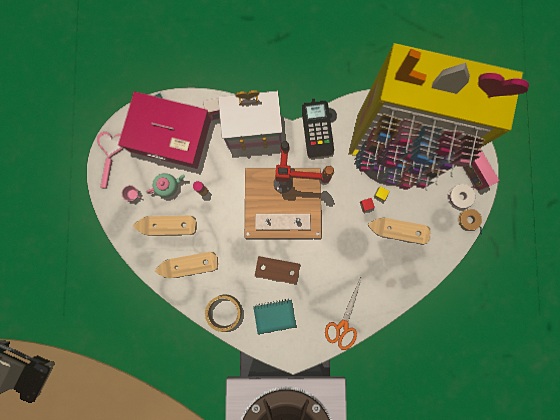

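View pics/side0.png

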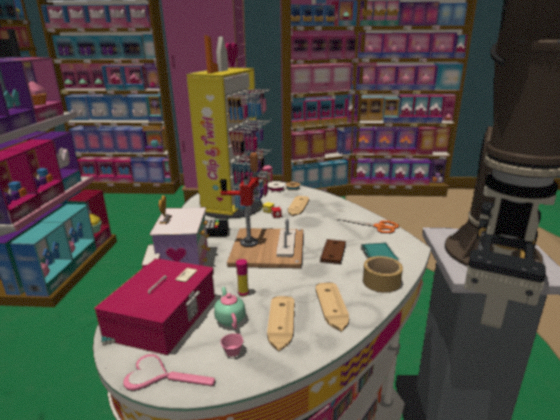

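```bash
python3 - <<'E'
import cv2,numpy as np
im=cv2.imread('pics/top0.png')
a=im[205:285,125:225];b=im[135:245,235:345]; d=im[205:285,360:440]; e=im[245:295,245:310]
f=lambda x,k:cv2.resize(x,None,fx=k,fy=k,interpolation=cv2.INTER_CUBIC)
o=np.zeros((600,800,3),np.uint8)
def put(x,r,c): o[r:r+x.shape[0],c:c+x.shape[1]]=x
put(f(a,4)[:320,:400],0,0);put(f(d,4),0,410)
o[:,410+330:]=0
put(f(b,2.5)[:275],325,0);put(f(e,4),325,300)
cv2.imwrite('pics/crop0.png',o)
E
```

```text
(no output)
```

View pics/crop0.png

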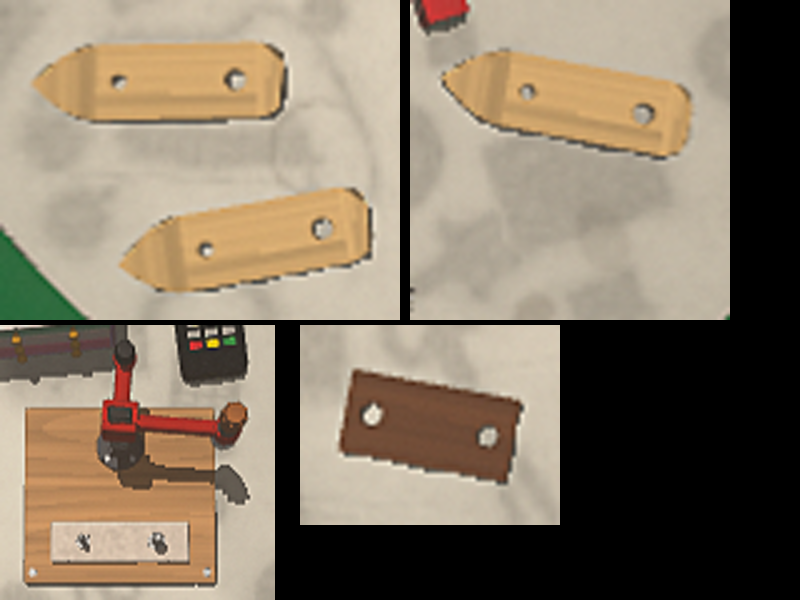

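```bash
python3 - <<'E'
from h import *
im=cv2.imread('pics/top0.png')
c=shot('top')
for n,uv,z in(('A',[(154.75,225),(184,224.75)],.01),('B',[(176.5,267.2),(205.5,262)],.01),('C',[(389.2,227.8),(418.7,233.2)],.01),('caul',[(262.7,267.2),(292,273)],.014),('pins',[(267.5,221.5),(298,221.5)],.075),('bed',[(283.5,221.5)],.03),('glue,blk',[(200,187)],.088),('blk',[(367,205),(382,194)],.031),('collar,knob,handle',[(283,169),(285,147),(329,172)],.17)):
    p=w(c,uv,z); print(n,p.round(4).tolist(), np.linalg.norm(p[0]-p[-1]).round(4),'mid',p.mean(0).round(4), 'yaw of bow dir from +y deg', np.degrees(np.arctan2(-(p[0]-p[-1])[0],(p[0]-p[-1])[1])).round(1))
E
```

```text
A [[0.5596, 0.3587, 0.01], [0.5602, 0.2786, 0.01]] 0.0801 mid [0.5599 0.3187 0.01  ] yaw of bow dir from +y deg 0.4
B [[0.4445, 0.2964, 0.01], [0.4583, 0.2179, 0.01]] 0.0797 mid [0.4514 0.2572 0.01  ] yaw of bow dir from +y deg 10.0
C [[0.5509, -0.2844, 0.01], [0.536, -0.3645, 0.01]] 0.0814 mid [ 0.5434 -0.3245  0.01  ] yaw of bow dir from +y deg -10.5
caul [[0.444, 0.062, 0.014], [0.4282, -0.0174, 0.014]] 0.0809 mid [0.4361 0.0223 0.014 ] yaw of bow dir from +y deg -11.2
pins [[0.5629, 0.0472, 0.075], [0.5627, -0.0324, 0.075]] 0.0796 mid [0.5628 0.0074 0.075 ] yaw of bow dir from +y deg -0.1
bed [[0.5668, 0.0054, 0.03]] 0.0 mid [0.5668 0.0054 0.03  ] yaw of bow dir from +y deg -0.0
glue,blk [[0.6521, 0.2226, 0.088]] 0.0 mid [0.6521 0.2226 0.088 ] yaw of bow dir from +y deg -0.0
blk [[0.6113, -0.2212, 0.031], [0.6414, -0.2626, 0.031]] 0.0511 mid [ 0.6264 -0.2419  0.031 ] yaw of bow dir from +y deg 36.0
collar,knob,handle [[0.6826, 0.0065, 0.17], [0.7373, 0.0015, 0.17], [0.675, -0.1054, 0.17]] 0.1122 mid [ 0.6983 -0.0324  0.17  ] yaw of bow dir from +y deg -3.9
```

Emit:
{"fn": "drive_tool", "kwargs": {"targets": [[0, 0, -1.6, 0.9, -0.8, 0.1, 1], [0, 0, -3.2, 1.8, -1.6, 0.2, 1], [0, 0, -4.8, 2.7, -2.4, 0.3, 1], [0, 0, -6.4, 3.6, -3.2, 0.4, 1], [0, 0, -6.5, 3.6, -3.2, 0.4, 1]]}}

```text
clock: 0.65
position: [0.4079, 0.4353, 0.2435]
ee_rot: [1.513, 2.748, -0.0]
force: [-0.1, 0.8, -0.2]
width: 1.002
gripper_force: 0.0
```

Emit:
{"fn": "drive_tool", "kwargs": {"targets": [[0, 0, -1.6, 0.9, -0.8, 0.1, 1], [0, 0, -3.2, 1.8, -1.6, 0.2, 1], [0, 0, -4.8, 2.7, -2.4, 0.3, 1], [0, 0, -6.4, 3.6, -3.0, 0.4, 1], [0, 0, -6.6, 3.6, -3.0, 0.4, 1]]}}

```text
clock: 1.15
position: [0.5503, 0.3156, 0.2592]
ee_rot: [2.229, 2.207, 0.001]
force: [0.7, 1.0, -0.0]
width: 0.997
gripper_force: 0.0
```

```bash
python3 - <<'E'
from h import *
print({k:np.round(v,3) for k,v in arm.observe().items()})
shot('wrist','w1.png')
E
```

```text
{'clock': np.float64(1.15), 'joints': array([-0.866,  0.437,  0.385,  1.526, -0.166,  1.21 , -0.464]), 'dq': array([-0.08 , -0.014, -0.05 ,  0.041, -0.027, -0.003, -0.121]), 'joint_efforts': array([  0.162, -63.073,   5.838, -32.802,  -0.482,   0.115,  -0.284]), 'position': array([0.55 , 0.316, 0.259]), 'ee_rot': array([2.229e+00, 2.207e+00, 1.000e-03]), 'force': array([ 0.668,  0.987, -0.046]), 'ft_torque': array([-0.098,  0.074,  0.041]), 'gripper_force': np.float64(0.0), 'width': np.float64(0.997)}
```

View pics/w1.png

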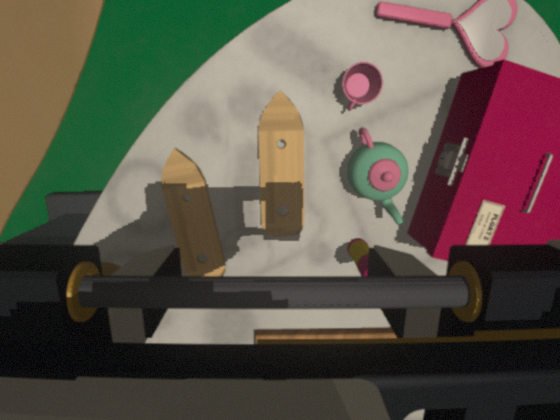

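```bash
python3 - <<'E'
from h import *
s=arm.observe();print(s['position'],R.from_rotvec(s['ee_rot']).as_matrix().round(3))
c=shot('wrist');t=shot('top')
print('mount/cam',c['C'].round(3),c['K'][0,0])
p=w(c,[(282,144),(283,211)],.01);print(p.round(4),p.mean(0))
p=w(c,[(186,198),(201,258)],.01);print(p.round(4),p.mean(0))
for z in(.03,.05,.06,.07,.09): print(z,w(c,(386,177),z).round(3),w(t,(162,183),z).round(3))
E
```

```text
[0.5474803  0.31872918 0.25869557] [[ 0.004  1.     0.001]
 [ 1.    -0.004 -0.002]
 [-0.001  0.001 -1.   ]]
mount/cam [[ 1.    -0.003 -0.     0.547]
 [-0.003 -0.967 -0.255  0.387]
 [ 0.001  0.255 -0.967  0.415]
 [ 0.     0.     0.     1.   ]] 347.386961713288
[[0.5566 0.3625 0.01  ]
 [0.558  0.2831 0.01  ]] [0.55726617 0.32277396 0.01      ]
[[0.442  0.2995 0.01  ]
 [0.4555 0.2227 0.01  ]] [0.44874779 0.26112835 0.01      ]
0.03 [[0.673 0.327 0.03 ]] [[0.673 0.337 0.03 ]]
0.05 [[0.666 0.33  0.05 ]] [[0.669 0.331 0.05 ]]
0.06 [[0.663 0.332 0.06 ]] [[0.668 0.329 0.06 ]]
0.07 [[0.66  0.333 0.07 ]] [[0.666 0.326 0.07 ]]
0.09 [[0.653 0.336 0.09 ]] [[0.662 0.321 0.09 ]]
```

Emit:
{"fn": "drive_tool", "kwargs": {"targets": [[0, 0, 0, 0, -1.1, 0.3, 1], [0, 0, 0, 0, -2.2, 0.6, 1], [0, 0, 0, 0, -3.3, 0.9, 1], [0, 0, 0, 0, -4.4, 1.2, 1], [0, 0, 0, 0, -5.5, 1.5, 1]]}}

```text
clock: 1.8
position: [0.5438, 0.1021, 0.3191]
ee_rot: [-2.211, -2.231, -0.0]
force: [1.9, 0.4, 2.0]
width: 1.003
gripper_force: 0.0
```

Emit:
{"fn": "drive_tool", "kwargs": {"targets": [[0, 0, 0, 0, -1.1, 0, 1], [0, 0, 0, 0, -2.2, 0, 1], [0, 0, 0, 0, -3.0, 0, 1], [0, 0, 0, 0, -3, 0, 1], [0, 0, 0, 0, -3, 0, 1]]}}

```text
clock: 2.3
position: [0.5446, -0.017, 0.3186]
ee_rot: [-2.214, -2.227, -0.001]
force: [-0.8, 0.9, -0.1]
width: 1.003
gripper_force: 0.0
```

```bash
python3 - <<'E'
from h import *
s=arm.observe();print(s['position'],s['joints'].round(3) if hasattr(s['joints'],'round') else s['joints'])
c=shot('wrist','w2.png');print(np.abs(arm.observe()['position']-np.array(s['position'])).max())
im=c['px'][:,:,::-1]
print(px(c,[[.563,.047,.08],[.563,-.032,.08],[.668,.007,.17]]).round(0))
E
```

```text
[ 0.54463129 -0.01701952  0.31861996] [-0.465  0.246  0.511  1.656 -0.126  1.272  0.077]
0.0009463888336856546
[[292. 127.]
 [290. 197.]
 [413. 175.]]
```

View pics/w2.png

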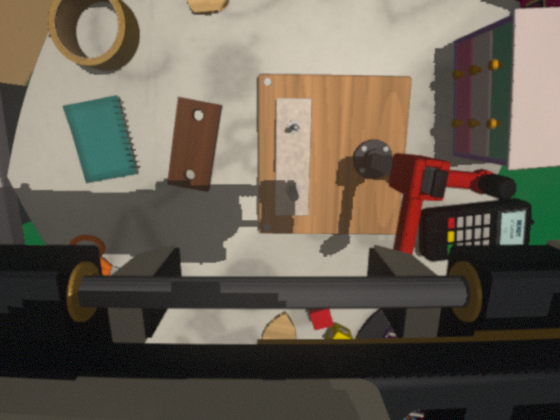

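```bash
python3 - <<'E'
from h import *
c=shot('wrist')
im=c['px'][:,:,::-1]
pt={}
for z in(.03,.1,.15,.18,.214): print(z,px(c,[.668,.007,z]).round(0))
f=lambda x,k:cv2.resize(x,None,fx=k,fy=k,interpolation=cv2.INTER_CUBIC)
o=np.zeros((600,800,3),np.uint8)
a=f(im[120:260,350:530],4)[:560,:720]
cv2.imwrite('pics/c2.png',a)
b=f(im[95:225,160:320],5);cv2.imwrite('pics/c3.png',b[:600])
E
```

```text
0.03 [[371. 160.]]
0.1 [[388. 167.]]
0.15 [[405. 173.]]
0.18 [[418. 178.]]
0.214 [[435. 185.]]
```

View pics/c2.png

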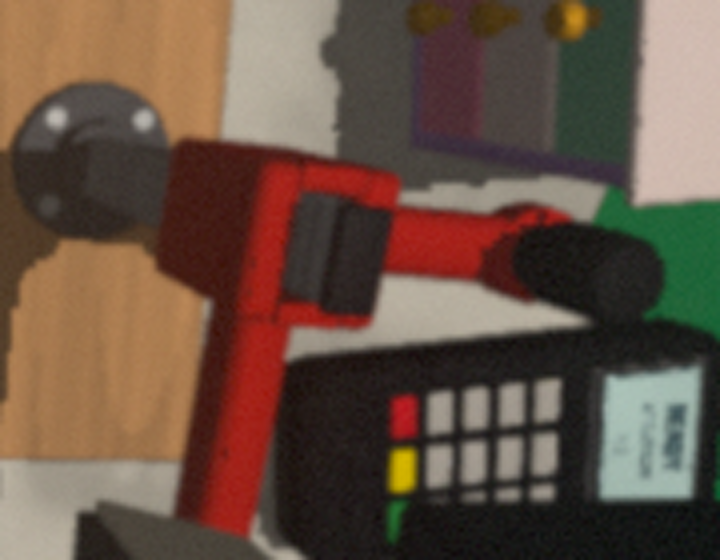

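View pics/c3.png

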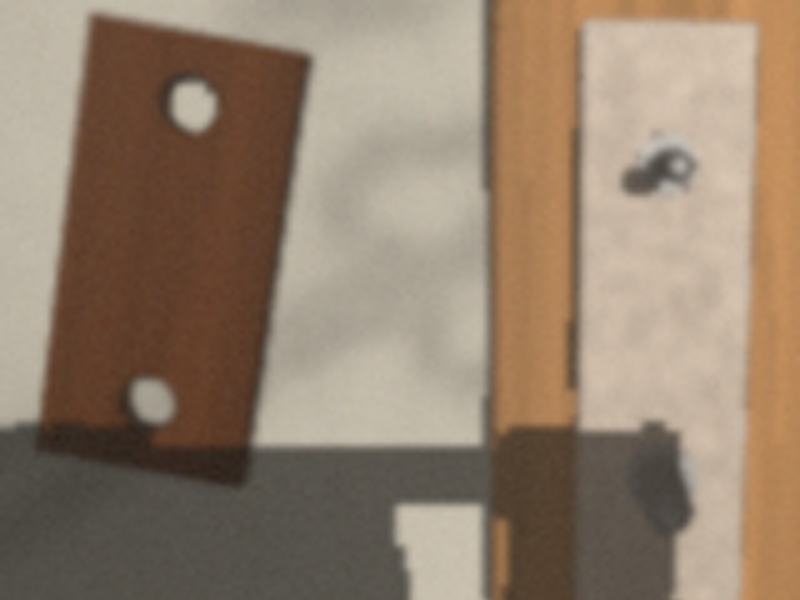

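```bash
python3 - <<'E'
from h import *
c=shot('wrist')
print('bar top',w(c,(440,185),.214))
for z in(.175,.18,.185,.19): print(z,w(c,[(417.5,178),(446,180)],z).round(4)[:,0])
for z in(.11,.12,.13,.14,.15): print(z,w(c,(392,175),z).round(4))
p=w(c,[(160+680/5,95+162/5)],.08); print('bowpin top',p)
p=w(c,[(160+665/5,95+185/5)],.03); print('bowpin foot',p)
print('bed c',w(c,[(160+585/5,95+20/5),(160+757/5,95+22/5)],.03))
p=w(c,[(160+193/5,95+105/5),(160+152/5,95+400/5)],.014); print('caul',p,p.mean(0))
print('pin pred',px(c,[[.563,.047,.08],[.563,.047,.03],[.563,-.032,.08],[.563,-.032,.03]]))
print(arm.observe()['position'])
E
```

```text
bar top [[0.67204504 0.00755952 0.214     ]]
0.175 [0.6701 0.6961]
0.18 [0.668  0.6936]
0.185 [0.6659 0.691 ]
0.19 [0.6638 0.6885]
0.11 [[0.6696 0.     0.11  ]]
0.12 [[0.6661 0.0014 0.12  ]]
0.13 [[0.6627 0.0028 0.13  ]]
0.14 [[0.6592 0.0043 0.14  ]]
0.15 [[0.6558 0.0057 0.15  ]]
bowpin top [[0.56809057 0.04756684 0.08      ]]
bowpin foot [[0.56752984 0.04136596 0.03      ]]
bed c [[0.54709863 0.08089829 0.03      ]
 [0.5893191  0.08087204 0.03      ]]
caul [[ 0.44653912  0.06044815  0.014     ]
 [ 0.43233693 -0.01610872  0.014     ]] [0.43943802 0.02216971 0.014     ]
pin pred [[291.39551468 127.87604878]
 [289.46395729 127.35777407]
 [290.01778808 197.64587746]
 [288.31752054 189.64452586]]
[ 0.54493352 -0.01584961  0.31846793]
```

Emit:
{"fn": "drive_tool", "kwargs": {"targets": [[0, 0, 0, 0.1, 1.2, 0, 1], [0, 0, 0, 0.2, 2.4, 0, 1], [0, 0, 0, 0.3, 3.6, 0, 1], [0, 0, 0, 0.3, 4.8, -0.3, 1], [0, 0, 0, 0.3, 6, -0.6, 1]]}}

```text
clock: 2.95
position: [0.5563, 0.2256, 0.2946]
ee_rot: [-2.214, -2.229, -0.002]
force: [0.5, -0.3, 0.2]
width: 1.001
gripper_force: 0.0
```

Emit:
{"fn": "drive_tool", "kwargs": {"targets": [[0, 0, 0, 0, 0.8, -0.9, 1], [0, 0, 0, 0, 1.6, -1.8, 1], [0, 0, 0, 0, 2.4, -2.7, 1], [0, 0, 0, 0, 2.4, -3.8, 1], [0, 0, 0, 0, 2.4, -4.8, 1]]}}

```text
clock: 3.45
position: [0.5551, 0.3211, 0.1003]
ee_rot: [-2.21, -2.231, 0.001]
force: [0.1, -0.9, -0.6]
width: 0.999
gripper_force: 0.0
```

Emit:
{"fn": "drive_tool", "kwargs": {"targets": [[0, 0, 0, 0, 0, 0, 1], [0, 0, 0, 0, 0, 0, 1], [0, 0, 0, 0, 0, 0, 1]]}}

```text
clock: 3.75
position: [0.5583, 0.3188, 0.1053]
ee_rot: [2.216, 2.226, 0.006]
force: [0.1, 0.5, -0.4]
width: 1.0
gripper_force: 0.0
```

```bash
cat >> h.py <<'E'
def holes(c,mid,zt,yaw=0,r=26,th=25,show=False):
    # refine hole centres near predicted location: blobs deviating from wood colour
    out=[]
    for s in(40,-40):
        P=np.array([mid[0]-np.sin(yaw)*s/1e3,mid[1]+np.cos(yaw)*s/1e3,zt]); u=px(c,P)[0]; x,y=u.round().astype(int)
        if not(r<=x<560-r and r<=y<420-r): out.append(None);continue
        a=c['px'][y-r:y+r,x-r:x+r].astype(int)
        m=np.abs(a-np.median(a.reshape(-1,3),0)).sum(2)>th*3
        n,l,st,ce=cv2.connectedComponentsWithStats(m.astype(np.uint8))
        k=[i for i in range(1,n) if 15<st[i,4]<900 and st[i,2]<2*r-2 and st[i,3]<2*r-2]
        if not k: out.append(None);continue
        i=min(k,key=lambda i:np.hypot(*(ce[i]-r)))
        uv=ce[i]+[x-r,y-r]; out.append((uv.round(1).tolist(),st[i,4],w(c,uv,zt)[0].round(4).tolist()))
    return out
E
python3 - <<'E'
from h import *
s=arm.observe();print(s['position'],s['joints'])
c=shot('wrist','w3.png')
for h in holes(c,(.559,.320),.008,r=20): print(h)
E
```

```text
[0.5583071  0.3188004  0.10527376] [-0.82225797  0.58921228  0.33425569  1.68334305 -0.23430628  0.90488034
 -0.39121959]
([278.1, 161.9], np.int32(95), [0.5609, 0.3591, 0.008])
([278.3, 253.2], np.int32(663), [0.5615, 0.2884, 0.008])
```

View pics/w3.png

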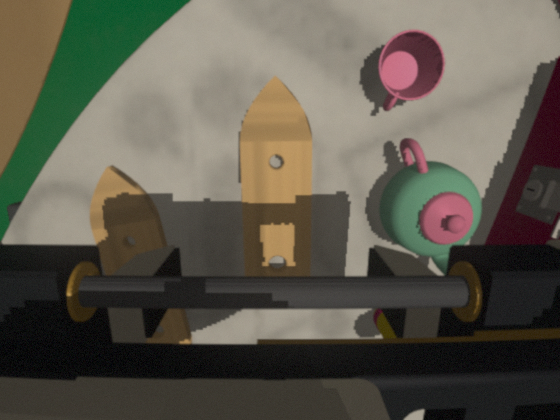

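Emit:
{"fn": "drive_tool", "kwargs": {"targets": [[0, 0, 0, 0.05, 0, -0.6, 0.8], [0, 0, 0, 0.05, 0, -1.2, 0.8], [0, 0, 0, 0.05, 0, -1.8, 0.8], [0, 0, 0, 0.05, 0, -2.3, 0.8], [0, 0, 0, 0.05, 0, -2.4, 0.8]]}}

```text
clock: 4.3
position: [0.5588, 0.3177, 0.0065]
ee_rot: [-2.217, -2.225, 0.001]
force: [-0.5, -0.2, -0.0]
width: 0.8
gripper_force: 0.0
```

Emit:
{"fn": "drive_tool", "kwargs": {"targets": [[0, 0, 0, 0, 0, 0, 0.8], [0, 0, 0, 0, 0, 0, 0.8]]}}

```text
clock: 4.5
position: [0.5603, 0.3183, 0.0086]
ee_rot: [2.217, 2.225, 0.004]
force: [0.3, -0.0, -0.1]
width: 0.8
gripper_force: 0.0
```

Emit:
{"fn": "drive_tool", "kwargs": {"targets": [[0, 0, 0, 0, 0, -0.1, 0.8], [0, 0, 0, 0, 0, -0.1, 0.5], [0, 0, 0, 0, 0, -0.1, 0.5], [0, 0, 0, 0, 0, -0.1, 0.5], [0, 0, 0, 0, 0, -0.1, 0.5]], "force": 25}}

```text
clock: 5.0
position: [0.5592, 0.3178, 0.003]
ee_rot: [2.217, 2.225, 0.001]
force: [1.1, 0.1, 0.2]
width: 0.56
gripper_force: 25.0
```

Emit:
{"fn": "drive_tool", "kwargs": {"targets": [[0, 0, 0, 0, 0, 0.2, 0.5], [0, 0, 0, 0, 0, 0.6, 0.5], [0, 0, 0, 0, 0, 1.6, 0.5], [0, 0, 0, 0, 0, 2.6, 0.5], [0, 0, 0, 0, 0, 3, 0.5]]}}

```text
clock: 5.5
position: [0.5611, 0.3185, 0.1283]
ee_rot: [2.217, 2.224, 0.01]
force: [-0.4, -0.0, -0.3]
width: 0.561
gripper_force: 25.0
```

Emit:
{"fn": "drive_tool", "kwargs": {"targets": [[0, 0, 0, 0, -1, 0.4, 0.5], [0, 0, 0, 0, -2.1, 0.8, 0.5], [0, 0, 0, 0, -3.2, 0.8, 0.5], [0, 0, 0, 0, -4.3, 0.8, 0.5], [0, 0, 0, 0, -5.4, 0.8, 0.5]]}}

```text
clock: 6.0
position: [0.5591, 0.1, 0.1564]
ee_rot: [2.217, 2.225, 0.003]
force: [0.8, -0.5, -1.1]
width: 0.564
gripper_force: 25.0
```

Emit:
{"fn": "drive_tool", "kwargs": {"targets": [[0, 0, 0, 0.1, -1.1, 0, 0.5], [0, 0, 0, 0.1, -2.2, 0, 0.5], [0, -1.4, 0, 0.1, -2.4, 0, 0.5], [0, -1.4, 0, 0.1, -2.4, 0, 0.5], [0, -1.4, 0, 0.1, -2.4, 0, 0.5]]}}

```text
clock: 6.5
position: [0.5625, 0.0061, 0.1559]
ee_rot: [2.155, 2.163, 0.133]
force: [0.6, 0.3, -0.6]
width: 0.564
gripper_force: 25.0
```

```bash
python3 - <<'E'
from h import *
s=arm.observe();print(s['position'],s['ee_rot'],s['width'],s['force'])
c=shot('wrist','w4.png'); t=shot('top','t4.png')
im=c['px'][60:280,170:390,::-1]; a=cv2.resize(im,None,fx=2.5,fy=2.5,interpolation=cv2.INTER_CUBIC)
cv2.imwrite('pics/c4.png',a)
E
```

```text
[0.56248033 0.00608897 0.15591581] [2.15534453 2.16279287 0.13277402] 0.5644278197561919 [ 0.63783426  0.34972044 -0.56117902]
```

View pics/c4.png

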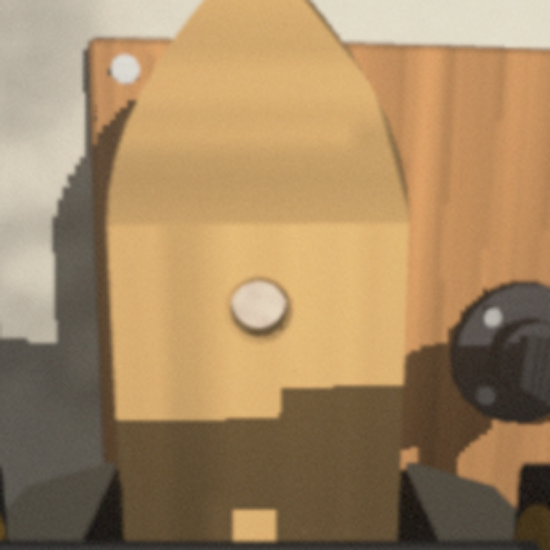

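```bash
cat >> h.py <<'E'
def tool_pt(c,uv,h):  # point on plane h behind TCP along tool z, given as world and tool coords
    s=arm.observe();Rm=R.from_rotvec(s['ee_rot']).as_matrix();p=np.array(s['position'])
    o=(c['C'][:3,3]-p)@Rm; d=(w(c,uv,0)[0]-c['C'][:3,3])@Rm; q=o+d*((-h-o[2])/d[2]); return q,p+Rm@q
E
python3 - <<'E'
from h import *
c=shot('wrist');s=arm.observe()
q,p=tool_pt(c,(273.6,182),.007);print('hole top tool',q.round(4),'world',p.round(4))
Rm=R.from_rotvec(s['ee_rot']).as_matrix(); print('bottom of hole world',(s['position']+Rm@(q+[0,0,.01])).round(4))
for x in (115,405): print(tool_pt(c,(170+x/2.5,60+330/2.5),.007)[0].round(4))
t=shot('top'); print(px(t,p))
E
```

```text
hole top tool [ 0.0427 -0.001  -0.007 ] world [0.5621 0.0499 0.1624]
bottom of hole world [0.5633 0.0499 0.1525]
[ 0.0383 -0.0263 -0.007 ]
[ 0.0383  0.0246 -0.007 ]
[[265.20061341 218.60787129]]
```

Emit:
{"fn": "drive_tool", "kwargs": {"targets": [[0, -0.4, 0, 0.09, -0.07, 0, 0.5], [0, -0.4, 0, 0.09, -0.07, -0.5, 0.5], [0, -0.4, 0, 0.09, -0.07, -1, 0.5], [0, -0.4, 0, 0.09, -0.07, -1.5, 0.5], [0, -0.4, 0, 0.09, -0.07, -1.5, 0.5]]}}

```text
clock: 7.2
position: [0.5655, 0.0037, 0.0925]
ee_rot: [2.136, 2.147, 0.163]
force: [0.2, -0.2, -1.3]
width: 0.561
gripper_force: 25.0
```

Emit:
{"fn": "drive_tool", "kwargs": {"targets": [[0, 0, 0, 0, 0, 0, 0.5], [0, 0, 0, 0, 0, 0, 0.5]]}}

```text
clock: 7.4
position: [0.5677, 0.0032, 0.0958]
ee_rot: [2.134, 2.143, 0.17]
force: [-1.1, -0.6, -0.4]
width: 0.561
gripper_force: 25.0
```

```bash
python3 - <<'E'
from h import *
s=arm.observe();print(s['position'],s['ee_rot'],s['width'],s['force'])
c=shot('wrist','w5.png')
im=c['px'][140:220,230:320,::-1]; a=cv2.resize(im,None,fx=5,fy=5,interpolation=cv2.INTER_CUBIC)
b=c['px'][::2,::2,::-1]; o=np.zeros((400,740,3),np.uint8); o[:,:450]=a; o[:210,455:735]=b
cv2.imwrite('pics/c5.png',o)
E
```

```text
[0.56765298 0.00317267 0.09577226] [2.13428709 2.14326049 0.16967771] 0.5614632046786977 [-1.12011274 -0.55186718 -0.41252958]
```

View pics/c5.png

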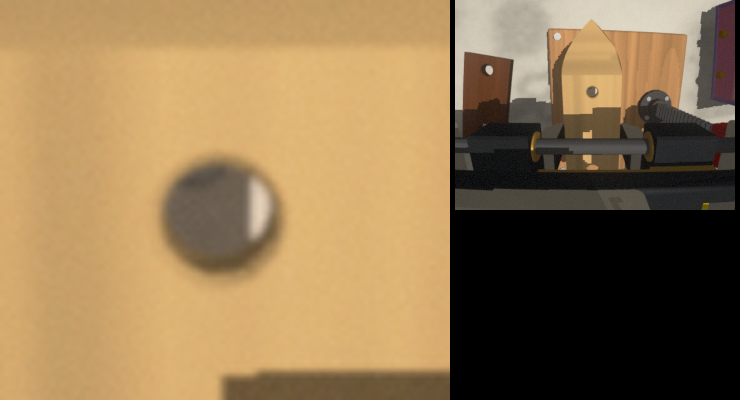

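```bash
python3 - <<'E'
from h import *
c=shot('wrist');s=arm.observe()
q,p=tool_pt(c,(274,183),.007);print('hole world',p.round(4),q.round(4))
for x in(.563,.565,.567,.569): print(x,px(c,[[x,.047,.08],[x,.047,.05],[x,.047,.03],[x+.004,.047,.08]]).round(1).tolist())
a=c['px'][166:198,262:290].astype(int)
for r in a[::1]: print(' '.join('%3d'%v for v in r.mean(1)))
E
```

```text
hole world [0.5655 0.0454 0.1026] [ 0.0423 -0.0007 -0.007 ]
0.563 [[261.7, 172.4], [255.3, 165.3], [251.9, 161.6], [269.7, 172.2]]
0.565 [[265.8, 172.3], [258.7, 165.2], [255.1, 161.5], [273.7, 172.2]]
0.567 [[269.7, 172.2], [262.2, 165.2], [258.2, 161.5], [277.7, 172.1]]
0.569 [[273.7, 172.2], [265.6, 165.1], [261.3, 161.4], [281.6, 172.0]]
174 173 173 173 175 174 173 173 172 172 173 169 168 170 172 169 171 172 171 170 171 173 175 174 173 175 176 175
173 173 174 174 174 172 173 175 169 173 171 171 171 171 170 169 171 169 170 172 174 172 174 174 175 175 175 176
174 171 174 173 172 173 172 172 172 172 171 172 171 171 170 171 172 172 172 173 173 174 175 174 175 175 174 174
174 173 173 173 174 171 173 171 172 172 167 168 169 170 170 171 169 172 171 171 172 172 172 174 176 174 174 173
172 173 175 174 171 171 172 167 166 161 155 155 156 157 160 164 166 169 173 171 172 173 174 174 175 174 175 174
174 175 175 172 170 168 162 154 148 141 138 134 131 136 140 145 153 161 166 169 173 174 174 177 175 176 174 173
174 173 171 167 160 153 144 137 128 123 116 114 115 113 122 128 135 141 151 164 169 
[... 2127 characters left out ...]
 134 148 163 172 173 174 174
170 165 162 155 136 115 100  88  80  77  79  77  77  79  78  80  86  96 113 123 134 149 162 169 174 175 175 174
172 168 167 160 153 140 125 110  95  87  83  84  84  84  87  91 101 106 124 134 148 162 169 172 173 174 174 172
171 170 168 165 160 156 148 137 126 116 110 110 111 112 114 120 127 129 137 146 161 170 171 173 173 173 173 175
171 172 173 169 168 161 155 154 149 146 140 139 137 135 136 139 140 144 151 161 168 172 171 173 175 174 174 174
173 173 172 172 169 166 163 159 157 153 150 149 147 149 149 151 154 162 164 169 171 173 172 172 174 173 174 173
173 173 172 174 172 169 169 165 166 163 160 159 159 159 164 162 166 168 170 169 170 172 172 172 172 175 174 173
```

Emit:
{"fn": "drive_tool", "kwargs": {"targets": [[0, 0, 0, 0, 0.06, 0, 0.5], [0, 0, 0, 0, 0.06, -0.15, 0.5], [0, 0, 0, 0, 0.06, -0.28, 0.5], [0, 0, 0, 0, 0.06, -0.28, 0.5], [0, 0, 0, 0, 0.06, -0.28, 0.5]]}}

```text
clock: 8.0
position: [0.5664, 0.0052, 0.0832]
ee_rot: [2.136, 2.144, 0.167]
force: [-0.8, -0.7, -0.3]
width: 0.565
gripper_force: 25.0
```

```bash
python3 - <<'E'
from h import *
c=shot('wrist','w6.png');s=arm.observe();print(s['position'],s['force'])
q,p=tool_pt(c,(274,183),.007);print('hole world',p.round(4),q.round(4))
for x in(.564,.566,.568): print(x,px(c,[[x,.0475,.08],[x+.004,.0475,.08]]).round(1).tolist())
a=c['px'][166:198,262:290].astype(int)
for r in a[::1]: print(' '.join('%3d'%v for v in r.mean(1)))
E
```

```text
[0.56657018 0.00514118 0.08340916] [-0.0460548  -0.07182598 -0.34005187]
hole world [0.5643 0.0475 0.0901] [ 0.0424 -0.001  -0.007 ]
0.564 [[269.9, 179.4], [278.5, 179.2]]
0.566 [[274.2, 179.3], [282.7, 179.2]]
0.568 [[278.5, 179.2], [286.9, 179.1]]
170 172 174 171 173 173 171 173 172 170 172 171 169 167 171 171 171 169 171 171 173 172 173 174 174 176 175 177
173 172 171 173 174 173 172 173 172 170 173 172 169 169 169 169 171 169 172 171 172 174 174 174 174 175 174 175
172 172 173 171 173 173 173 172 172 171 172 170 169 170 170 170 170 170 171 172 172 172 174 173 175 173 176 173
173 172 173 172 173 174 173 170 171 169 168 166 166 170 169 169 170 170 171 170 171 171 174 174 174 174 175 174
173 175 173 170 172 171 171 166 161 161 155 154 156 159 161 166 165 166 170 170 171 171 173 173 173 176 174 174
171 172 173 172 171 164 159 150 145 139 136 132 135 133 139 142 152 159 166 172 171 173 172 173 173 174 175 174
170 171 171 168 160 151 143 137 132 122 112 109 114 115 119 122 129 140 152 161 170 172 172 175 174 173 174 175
173 170 165 157 147 135 124 111 106 100  93  89  88  92  94  97  9
[... 2033 characters left out ...]
 132 148 163 172 172 172 175
167 167 161 151 139 117 104  98  90  90  84  82  80  78  77  79  85  99 114 126 133 148 161 169 173 172 175 171
170 167 165 160 156 142 125 112 101  95  91  88  88  85  86  91 105 118 128 135 148 160 169 171 175 173 174 171
171 172 169 164 159 154 146 137 125 116 112 109 110 112 114 120 129 133 138 149 160 168 172 173 171 173 173 172
171 171 169 167 164 162 156 152 145 145 139 140 135 138 136 136 137 142 150 161 168 168 172 173 173 173 172 173
171 172 171 170 170 167 163 158 155 154 152 150 148 147 149 152 151 159 163 167 169 172 172 172 172 173 174 174
170 171 173 171 173 171 169 166 163 160 162 159 157 159 161 163 164 168 168 169 171 170 172 174 170 171 172 173
```

Emit:
{"fn": "drive_tool", "kwargs": {"targets": [[0, 0, 0, 0.02, 0.03, 0, 0.5], [0, 0, 0, 0.02, 0.03, -0.1, 0.5], [0, 0, 0, 0.02, 0.03, -0.2, 0.5], [0, 0, 0, 0.02, 0.03, -0.2, 0.5], [0, 0, 0, 0.02, 0.03, -0.2, 0.5]]}}

```text
clock: 8.55
position: [0.5673, 0.0064, 0.0753]
ee_rot: [2.136, 2.144, 0.167]
force: [-0.0, -0.4, -0.4]
width: 0.561
gripper_force: 25.0
```

Emit:
{"fn": "drive_tool", "kwargs": {"targets": [[0, 0, 0, 0, 0, -0.1, 0.5], [0, 0, 0, 0, 0, -0.2, 0.5], [0, 0, 0, 0, 0, -0.3, 0.5], [0, 0, 0, 0, 0, -0.3, 0.5]]}}

```text
clock: 8.95
position: [0.5682, 0.0062, 0.0633]
ee_rot: [2.135, 2.142, 0.169]
force: [4.8, -1.6, -1.7]
width: 0.561
gripper_force: 25.0
```

Emit:
{"fn": "drive_tool", "kwargs": {"targets": [[0, 0, 0, 0, 0, 0, 0.68], [0, 0, 0, 0, 0, 0, 0.68], [0, 0, 0, 0, 0, 0, 0.68], [0, 0, 0, 0, 0, 0.2, 0.72]]}}

```text
clock: 9.35
position: [0.5664, 0.0067, 0.0709]
ee_rot: [2.136, 2.145, 0.166]
force: [0.4, 0.8, -1.0]
width: 0.707
gripper_force: 0.0
```

Emit:
{"fn": "drive_tool", "kwargs": {"targets": [[0, 0, 0, -0.1, 0, 1, 0.72], [0, 0, 0, -0.1, 0, 2, 0.8], [0, 0, 0, -0.1, 0, 2, 0.8], [0, 0, 0, -0.1, 0, 2, 0.8]]}}

```text
clock: 9.75
position: [0.564, 0.0068, 0.153]
ee_rot: [2.134, 2.143, 0.171]
force: [-0.3, 0.2, -0.4]
width: 0.798
gripper_force: 0.0
```

```bash
python3 - <<'E'
from h import *
c=shot('wrist','w7.png');t=shot('top','t7.png');s=arm.observe();print(s['position'],s['force'])
for z in(.04,.05,.06): print(z,px(c,[[.566,.1488-.003,z],[.566-.026,.007,z]]).round(1).tolist(),px(t,[[.566,.107,z],[.566,-.065,z]]).round(1).tolist())
im=c['px'][20:280,160:400,::-1]; a=cv2.resize(im,None,fx=2,fy=2,interpolation=cv2.INTER_CUBIC)
b=cv2.resize(t['px'][190:250,235:335,::-1],None,fx=3,fy=3,interpolation=cv2.INTER_CUBIC)
o=np.zeros((520,790,3),np.uint8);o[:520,:480]=a;o[:180,485:785]=b;cv2.imwrite('pics/c7.png',o)
E
```

```text
[0.56270216 0.00670247 0.15107154] [-0.26984052 -0.19537087 -0.27449287]
0.04 [[253.6, 20.6], [222.1, 211.4]] [[245.7, 221.5], [309.7, 221.4]]
0.05 [[255.1, 16.5], [222.3, 214.6]] [[245.4, 221.2], [309.9, 221.1]]
0.06 [[256.7, 12.0], [222.5, 218.0]] [[245.1, 220.9], [310.1, 220.8]]
```

View pics/c7.png

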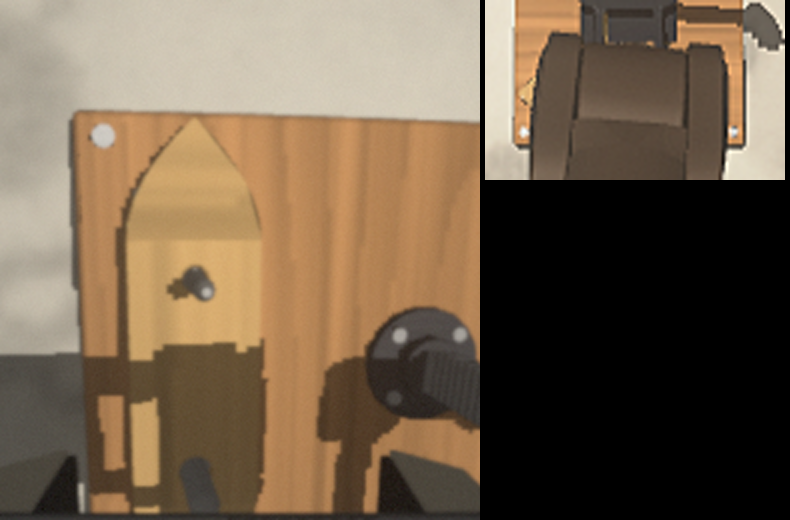

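Emit:
{"fn": "drive_tool", "kwargs": {"targets": [[0, 0.9, 0, -0.5, 0.8, 0.3, 0.8], [0, 1.8, 0, -1, 1.8, 0.3, 0.8], [0, 1.8, 0, -1.5, 2.8, 0.3, 0.8], [0, 1.8, 0, -2, 3.8, 0.3, 0.8], [0, 1.8, 0, -2.4, 4.8, 0, 0.8]]}}

```text
clock: 10.35
position: [0.4664, 0.1999, 0.1513]
ee_rot: [-2.218, -2.225, 0.0]
force: [0.8, 0.7, -0.1]
width: 0.799
gripper_force: 0.0
```

Emit:
{"fn": "drive_tool", "kwargs": {"targets": [[0, 0, 1, -0.4, 0.8, -0.5, 0.8], [0, 0, 2, -0.4, 1.45, -1.1, 0.8], [0, 0, 2, -0.4, 1.45, -1.1, 0.8], [0, 0, 2, -0.4, 1.45, -1.1, 0.8], [0, 0, 2, -0.4, 1.45, -1.1, 0.8]]}}

```text
clock: 10.85
position: [0.4518, 0.255, 0.1074]
ee_rot: [2.018, 2.407, -0.002]
force: [-0.5, -0.1, 1.5]
width: 0.799
gripper_force: 0.0
```

```bash
python3 - <<'E'
from h import *
s=arm.observe();print(s['position'],R.from_rotvec(s['ee_rot']).as_matrix().round(3).tolist())
c=shot('wrist','w8.png')
for h in holes(c,(.451,.258),.008,yaw=np.radians(10),r=22): print(h)
print(px(c,[[.566,.1088,z] for z in(.04,.05)]))
t=shot('top','t8.png')
# layer outline by colour
hsv=cv2.cvtColor(t['px'],cv2.COLOR_RGB2HSV)
for n,(u,v) in dict(jig=(283,221),C=(404,230)).items():
    a=t['px'][v-25:v+25:2,u-45:u+45:3].astype(int); 
m=((t['px'][...,0].astype(int)-t['px'][...,2]>55)&(t['px'][...,0]>190)).astype(np.uint8)
n,l,st,ce=cv2.connectedComponentsWithStats(m)
for i in range(1,n):
    if st[i,4]>300: print(st[i],ce[i].round(1),w(t,ce[i],.01).round(3))
E
```

```text
[0.45177298 0.25504279 0.10744477] [[-0.175, 0.985, -0.0], [0.985, 0.175, -0.001], [-0.001, -0.001, -1.0]]
([277.6, 158.7], np.int32(88), [0.4463, 0.297, 0.008])
([268.1, 246.4], np.int32(377), [0.4511, 0.2287, 0.008])
[[381.20158049 418.9013391 ]
 [384.77152662 428.9793969 ]]
[ 381   44  141   86 5542] [448.9  88.7] [[ 0.944 -0.462  0.01 ]]
[ 120   97   87   66 3083] [168.9 129.7] [[0.828 0.326 0.01 ]]
[ 245  150   77   88 3675] [277.7 207.1] [[0.609 0.021 0.01 ]]
[475 152  24  34 372] [486.  169.1] [[ 0.714 -0.556  0.01 ]]
[ 368  218   63   26 1010] [400.5 229.7] [[ 0.546 -0.315  0.01 ]]
```

Emit:
{"fn": "drive_tool", "kwargs": {"targets": [[0, 0, 0, 0.03, 0.08, -0.8, 0.8], [0, 0, 0, 0.03, 0.08, -1.6, 0.8], [0, 0, 0, 0.03, 0.08, -2.3, 0.8], [0, 0, 0, 0.03, 0.08, -2.5, 0.8], [0, 0, 0, 0.03, 0.08, -2.5, 0.8]]}}

```text
clock: 11.45
position: [0.4525, 0.2588, 0.0072]
ee_rot: [-2.016, -2.409, 0.003]
force: [-0.4, -0.2, -0.4]
width: 0.801
gripper_force: 0.0
```

Emit:
{"fn": "drive_tool", "kwargs": {"targets": [[0, 0, 0, 0, 0, -0.1, 0.8], [0, 0, 0, 0, 0, -0.1, 0.5], [0, 0, 0, 0, 0, -0.1, 0.5], [0, 0, 0, 0, 0, -0.1, 0.5], [0, 0, 0, 0, 0, -0.1, 0.5]]}}

```text
clock: 11.95
position: [0.4529, 0.26, 0.0042]
ee_rot: [2.015, 2.41, 0.002]
force: [-0.9, -0.2, 5.2]
width: 0.556
gripper_force: 25.0
```

Emit:
{"fn": "drive_tool", "kwargs": {"targets": [[0, 0, 0, 0, 0, 0.2, 0.5], [0, 0, 0, 0, 0, 0.6, 0.5], [0, 0, 0, 0, 0, 1.6, 0.5], [0, 0, 0, 0, 0, 2.6, 0.5], [0, 0, 0, 0, 0, 3.8, 0.5]]}}

```text
clock: 12.45
position: [0.4517, 0.259, 0.1568]
ee_rot: [-2.015, -2.41, 0.003]
force: [0.2, 1.4, -1.2]
width: 0.56
gripper_force: 25.0
```

Emit:
{"fn": "drive_tool", "kwargs": {"targets": [[0, 0, -0.5, 0.5, -1.1, 0.1, 0.5], [0, 0, -1, 1, -2.2, 0.1, 0.5], [0, 0, -2, 1.5, -3.3, 0.1, 0.5], [0, 0, -2, 2, -4.4, 0.1, 0.5], [0, 0, -2, 2.5, -5.4, 0.1, 0.5]]}}

```text
clock: 12.95
position: [0.5529, 0.0414, 0.1602]
ee_rot: [2.218, 2.225, 0.0]
force: [1.2, 0.1, -0.6]
width: 0.558
gripper_force: 25.0
```

Emit:
{"fn": "drive_tool", "kwargs": {"targets": [[0, -0.9, 0, 0.3, -0.9, 0, 0.5], [0, -1.8, 0, 0.34, -0.94, 0, 0.5], [0, -1.8, 0, 0.34, -0.94, 0, 0.5], [0, -1.8, 0, 0.34, -0.94, 0, 0.5], [0, -1.8, 0, 0.34, -0.94, 0, 0.5]]}}

```text
clock: 13.45
position: [0.5666, 0.0077, 0.1599]
ee_rot: [2.134, 2.147, 0.168]
force: [1.3, 0.4, -0.8]
width: 0.563
gripper_force: 25.0
```

```bash
cat >> h.py <<'E'
def handhole(c,h=.007,g=(274,182),th=110,wid=17):
    # centre of dark/odd-coloured hole in held board, near g
    x,y=g; a=c['px'][y-wid:y+wid,x-wid:x+wid].astype(int)
    ref=np.median(np.r_[a[:3].reshape(-1,3),a[:,:3].reshape(-1,3),a[:,-3:].reshape(-1,3)],0)
    m=(np.abs(a-ref).sum(2)>th).astype(np.uint8); n,l,st,ce=cv2.connectedComponentsWithStats(m)
    k=[i for i in range(1,n) if st[i,4]>60]
    for i in k: print('blob',st[i].tolist(),(ce[i]+[x-wid,y-wid]).round(1))
    if not k: return None
    i=max(k,key=lambda i:st[i,4]); uv=ce[i]+[x-wid,y-wid]
    q,p=tool_pt(c,uv,h); print('hole px',uv.round(1),'tool',q.round(4),'world',p.round(4)); return uv
E
python3 - <<'E'
from h import *
s=arm.observe();print(s['position'],s['ee_rot'],s['width'])
c=shot('wrist','w9.png');handhole(c)
E
```

```text
[0.5666171  0.00766558 0.15987678] [2.13398533 2.14673148 0.1678259 ] 0.5628758932737276
blob [6, 16, 24, 18, 122] [276.7 194.4]
hole px [276.7 194.4] tool [ 0.0374  0.0002 -0.007 ] world [0.5657 0.0449 0.1667]
```

Emit:
{"fn": "drive_tool", "kwargs": {"targets": [[0, 0, 0, 0.04, 0.06, -0.6, 0.5], [0, 0, 0, 0.04, 0.06, -1.2, 0.5], [0, 0, 0, 0.04, 0.06, -1.85, 0.5], [0, 0, 0, 0.04, 0.06, -1.85, 0.5], [0, 0, 0, 0.04, 0.06, -1.85, 0.5]]}}

```text
clock: 14.0
position: [0.5681, 0.0089, 0.0856]
ee_rot: [2.135, 2.145, 0.167]
force: [0.8, -0.1, -0.3]
width: 0.559
gripper_force: 25.0
```

```bash
python3 - <<'E'
from h import *
c=shot('wrist','w10.png');s=arm.observe();print(s['position'],s['force'])
handhole(c,g=(275,187))
a=c['px'][170:204,260:292].astype(int)
for r in a[::2]: print(' '.join('%3d'%v for v in r.mean(1)))
E
```

```text
[0.56868118 0.00883294 0.08641525] [ 0.06607877  0.08078158 -0.66396155]
blob [5, 10, 24, 24, 426] [274.5 191.4]
hole px [274.5 191.4] tool [ 0.0388 -0.0013 -0.007 ] world [0.5661 0.0477 0.0931]
169 168 171 173 173 173 172 172 169 171 172 173 171 171 170 170 169 171 171 169 170 171 171 171 172 173 172 174 173 173 172 174
170 172 171 172 172 172 174 171 171 170 171 172 168 170 169 170 170 171 170 168 170 170 171 172 170 171 174 173 176 174 171 174
168 170 172 172 173 173 171 172 171 172 172 172 170 169 171 170 169 171 167 170 168 170 171 170 171 172 172 174 173 174 172 172
169 167 170 171 170 171 173 172 172 170 170 171 170 170 169 170 170 170 170 168 169 170 169 171 171 173 173 172 173 175 174 173
170 169 172 170 173 172 173 171 173 169 166 166 167 165 164 163 165 166 166 168 168 170 170 171 172 173 173 173 172 174 173 175
168 169 172 171 173 174 169 160 152 147 139 135 132 127 124 123 123 129 131 141 150 161 169 170 172 171 171 172 174 173 173 173
168 171 171 169 166 158 148 138 126 119 114 110 109  99  85  83  83  83  93 102 116 126 144 160 171 171 171 173 175 172 172 172
170 169 1
[... 570 characters left out ...]
  84  86  87  83  84  84  78  87 111 127 150 169 172 172 174
162 158 152 125 102  93  87  85  83  85  85  84  84  85  83  87  85  88  85  84  84  84  81  80  94 112 130 157 169 172 173 171
164 162 157 141 119 104  93  89  86  84  84  86  85  86  83  87  88  85  85  82  81  79  76  89 110 126 147 166 170 172 170 170
168 168 163 159 150 129 107  97  91  91  86  86  81  81  80  80  81  81  77  76  75  80  93 112 129 143 161 171 173 171 173 171
168 168 168 165 163 153 142 126 112  99  93  87  87  84  80  76  76  77  83  84  99 115 124 136 151 164 169 172 170 174 172 171
167 168 171 170 171 167 162 157 152 146 138 122 114 108 105 112 110 119 128 131 137 144 152 161 169 171 170 172 170 172 170 173
```

Emit:
{"fn": "drive_tool", "kwargs": {"targets": [[0, 0, 0, 0, 0.03, 0, 0.5], [0, 0, 0, 0, 0.03, -0.1, 0.5], [0, 0, 0, 0, 0.03, -0.2, 0.5], [0, 0, 0, 0, 0.03, -0.3, 0.5], [0, 0, 0, 0, 0.03, -0.3, 0.5]]}}

```text
clock: 14.55
position: [0.5674, 0.0097, 0.073]
ee_rot: [2.136, 2.144, 0.167]
force: [0.2, -0.4, -0.9]
width: 0.56
gripper_force: 25.0
```

Emit:
{"fn": "drive_tool", "kwargs": {"targets": [[0, 0, 0, 0, 0, -0.1, 0.5], [0, 0, 0, 0, 0, -0.2, 0.5], [0, 0, 0, 0, 0, -0.2, 0.5]]}}

```text
clock: 14.85
position: [0.568, 0.0096, 0.0651]
ee_rot: [2.136, 2.143, 0.168]
force: [0.9, 0.7, -1.8]
width: 0.561
gripper_force: 25.0
```

Emit:
{"fn": "drive_tool", "kwargs": {"targets": [[0, 0, 0, 0, 0, 0, 0.68], [0, 0, 0, 0, 0, 0, 0.68], [0, 0, 0, 0, 0, 0, 0.68], [0, 0, 0, 0, 0, 0.2, 0.72]]}}

```text
clock: 15.25
position: [0.5671, 0.0097, 0.0731]
ee_rot: [2.136, 2.144, 0.166]
force: [-0.4, 0.2, -0.8]
width: 0.707
gripper_force: 0.0
```

Emit:
{"fn": "drive_tool", "kwargs": {"targets": [[0, 0, 0, -0.1, 0, 1, 0.72], [0, 0, 0, -0.1, 0, 2, 0.8], [0, 0, 0, -0.1, 0, 2, 0.8], [0, 0, 0, -0.1, 0, 2, 0.8]]}}

```text
clock: 15.65
position: [0.5645, 0.0099, 0.1551]
ee_rot: [2.134, 2.143, 0.172]
force: [-0.7, 0.1, 1.2]
width: 0.798
gripper_force: 0.0
```

```bash
cat >> h.py <<'E'
def edges(c,row,x0=190,x1=320):
    a=c['px'][row-1:row+2,x0:x1].astype(float).mean(0); g=a[:,2]+a[:,0]*.0
    d=np.abs(np.gradient(cv2.GaussianBlur(a.astype(np.float32),(1,5),0),axis=0)).sum(1)
    i=[j for j in np.argsort(-d)]; out=[]
    for j in i:
        if all(abs(j-k)>6 for k in out): out.append(int(j))
        if len(out)==4: break
    return sorted((j+x0,round(float(d[j]))) for j in out)
E
python3 - <<'E'
from h import *
s=arm.observe();print(s['position'],s['width'])
c=shot('wrist','w11.png'); p0=s['position']
old=cv2.imread('pics/w7.png')[:,:,::-1]
for r in (145,150,165,175): print(r,edges(c,r),edges(dict(px=old),r))
for z in(.04,.05): print(z,px(c,[[.541,.045,z],[.593,.045,z]]).round(1).tolist())
# tip
for n,im in(('new',c['px']),('old',old)):
    print(n,[im[y,258].tolist() for y in range(70,96,3)])
E
```

```text
[0.56450623 0.00994973 0.1550711 ] 0.7981823104908544
145 [(195, 74), (214, 52), (222, 69), (292, 18)] [(195, 68), (202, 17), (216, 36), (223, 71)]
150 [(195, 66), (214, 53), (222, 70), (292, 19)] [(195, 68), (202, 20), (216, 36), (223, 73)]
165 [(195, 78), (223, 68), (249, 55), (265, 58)] [(197, 58), (223, 69), (243, 56), (261, 68)]
175 [(198, 61), (215, 52), (223, 71), (291, 18)] [(198, 64), (217, 39), (224, 69), (290, 15)]
0.04 [[221.2, 166.7], [287.7, 165.6]]
0.05 [[221.3, 168.3], [290.2, 167.2]]
new [[206, 199, 180], [206, 198, 179], [208, 198, 179], [200, 190, 169], [195, 156, 104], [209, 167, 110], [210, 168, 110], [208, 165, 110], [203, 163, 108]]
old [[212, 202, 183], [210, 201, 182], [160, 141, 118], [182, 141, 91], [210, 168, 111], [211, 168, 110], [209, 167, 110], [205, 164, 107], [202, 162, 106]]
```

Emit:
{"fn": "drive_tool", "kwargs": {"targets": [[0, 0.9, 0, -0.3, -0.3, 1, 0.8], [0, 1.8, 0, -0.5, -1.2, 1.2, 0.8], [0, 1.8, 0, -0.55, -2.3, 1.2, 0.8], [0, 1.8, 0, -0.55, -3.4, 1.2, 0.8], [0, 1.8, 0, -0.55, -4.5, 1.2, 0.8]]}}

```text
clock: 16.2
position: [0.541, -0.1716, 0.2003]
ee_rot: [-2.215, -2.225, 0.002]
force: [1.2, -0.1, 0.8]
width: 0.8
gripper_force: 0.0
```

Emit:
{"fn": "drive_tool", "kwargs": {"targets": [[0, 0, -0.5, 0, -1.1, 0, 0.8], [0, 0, -1, 0, -2.2, -0.3, 0.8], [0, 0, -2, 0, -3.3, -0.8, 0.8], [0, 0, -2.1, 0, -3.9, -1.6, 0.8], [0, 0, -2.1, 0, -3.9, -2.3, 0.8]]}}

```text
clock: 16.7
position: [0.5393, -0.3312, 0.1071]
ee_rot: [2.418, 2.006, -0.005]
force: [0.3, 0.1, -0.7]
width: 0.798
gripper_force: 0.0
```

Emit:
{"fn": "drive_tool", "kwargs": {"targets": [[0, 0, 0, 0, 0, 0, 0.8], [0, 0, 0, 0, 0, 0, 0.8], [0, 0, 0, 0, 0, 0, 0.8]]}}

```text
clock: 17.0
position: [0.5427, -0.3259, 0.1107]
ee_rot: [2.41, 2.014, 0.001]
force: [0.2, 0.2, 0.7]
width: 0.801
gripper_force: 0.0
```

```bash
python3 - <<'E'
from h import *
s=arm.observe();print(s['position'],R.from_rotvec(s['ee_rot']).as_matrix().round(3).tolist(),s['joints'].round(2))
c=shot('wrist','w12.png')
for m in((.543,-.3245),(.541,-.321)):
  for h in holes(c,m,.008,yaw=np.radians(-10.5),r=24): print(h)
t=shot('top','t12.png')
m=((t['px'][...,0].astype(int)-t['px'][...,2]>55)&(t['px'][...,0]>190)).astype(np.uint8)
# jig layer stack tip and caul check
for (u,v) in((262.7,267.2),(292,273),(277,270)): print(t['px'][int(v),int(u)])
E
```

```text
[ 0.54268817 -0.32590364  0.11072081] [[0.177, 0.984, 0.001], [0.984, -0.177, -0.0], [-0.0, 0.001, -1.0]] [ 0.12  0.59  0.51  1.71 -0.35  0.92  0.59]
([277.7, 159.8], np.int32(90), [0.5523, -0.286, 0.008])
([277.6, 250.3], np.int32(616), [0.5398, -0.3563, 0.008])
([278.2, 159.4], np.int32(76), [0.5527, -0.2858, 0.008])
([277.4, 248.1], np.int32(708), [0.5399, -0.3544, 0.008])
[239 232 211]
[209 201 181]
[127  88  65]
```

Emit:
{"fn": "drive_tool", "kwargs": {"targets": [[0, 0, 0, 0.05, 0.05, -0.8, 0.8], [0, 0, 0, 0.05, 0.05, -1.6, 0.8], [0, 0, 0, 0.05, 0.05, -2.3, 0.8], [0, 0, 0, 0.05, 0.05, -2.55, 0.8], [0, 0, 0, 0.05, 0.05, -2.55, 0.8]]}}

```text
clock: 17.6
position: [0.5436, -0.3238, 0.0072]
ee_rot: [-2.41, -2.013, 0.001]
force: [-0.9, -0.7, -0.0]
width: 0.8
gripper_force: 0.0
```

Emit:
{"fn": "drive_tool", "kwargs": {"targets": [[0, 0, 0, 0, 0, 0, 0.8], [0, 0, 0, 0, 0, -0.1, 0.8], [0, 0, 0, 0, 0, -0.1, 0.8]]}}

```text
clock: 17.9
position: [0.5444, -0.3245, 0.0044]
ee_rot: [2.411, 2.013, 0.001]
force: [-0.1, -0.7, 0.3]
width: 0.798
gripper_force: 0.0
```

Emit:
{"fn": "drive_tool", "kwargs": {"targets": [[0, 0, 0, 0, 0, 0, 0.5], [0, 0, 0, 0, 0, 0, 0.5], [0, 0, 0, 0, 0, 0, 0.5], [0, 0, 0, 0, 0, 0.3, 0.5], [0, 0, 0, 0, 0, 0.9, 0.5]], "force": 25}}

```text
clock: 18.4
position: [0.5426, -0.3236, 0.0389]
ee_rot: [-2.409, -2.011, 0.002]
force: [1.0, 0.2, -0.8]
width: 0.563
gripper_force: 25.0
```

Emit:
{"fn": "drive_tool", "kwargs": {"targets": [[0, 0, 0, 0, 0, 1, 0.5], [0, 0, 0.5, 0, 0, 2.1, 0.5], [0, 0, 1, 0, 0, 3.2, 0.5], [0, 0, 2, 0, 0.6, 4, 0.5], [0, 0, 2.1, 0, 1.6, 4, 0.5]]}}

```text
clock: 18.9
position: [0.5452, -0.2646, 0.2057]
ee_rot: [2.213, 2.216, 0.004]
force: [0.8, -0.0, -0.5]
width: 0.561
gripper_force: 25.0
```

Emit:
{"fn": "drive_tool", "kwargs": {"targets": [[0, 0, 0, 0, 1.1, 0, 0.5], [0, 0, 0, 0, 2.2, 0, 0.5], [0, 0, 0, 0, 3.3, 0, 0.5], [0, 0, 0, 0.1, 4.4, 0, 0.5], [0, 0, 0, 0.3, 5.4, 0, 0.5]]}}

```text
clock: 19.4
position: [0.5552, -0.0423, 0.2005]
ee_rot: [-2.217, -2.226, -0.001]
force: [0.8, -0.3, -0.5]
width: 0.56
gripper_force: 25.0
```

Emit:
{"fn": "drive_tool", "kwargs": {"targets": [[0, -0.9, 0, 0.2, 0.7, 0, 0.5], [0, -1.8, 0, 0.31, 1.32, 0, 0.5], [0, -1.8, 0, 0.31, 1.32, -1, 0.5], [0, -1.8, 0, 0.31, 1.32, -1, 0.5], [0, -1.8, 0, 0.31, 1.32, -1, 0.5]]}}

```text
clock: 19.9
position: [0.5678, 0.0077, 0.1601]
ee_rot: [2.137, 2.143, 0.166]
force: [0.1, -0.8, 0.1]
width: 0.562
gripper_force: 25.0
```

```bash
python3 - <<'E'
from h import *
s=arm.observe();print(s['position'],s['ee_rot'],s['width'])
c=shot('wrist','w13.png');handhole(c,g=(275,186),th=70)
a=c['px'][166:206,260:292].astype(int)
for r in a[::2]: print(' '.join('%3d'%v for v in r.mean(1)))
E
```

```text
[0.56781724 0.00766129 0.1600572 ] [2.13715055 2.14287258 0.16560939] 0.5617339163147873
blob [5, 7, 25, 26, 203] [277. 192.]
hole px [277. 192.] tool [ 0.0387 -0.0006 -0.007 ] world [0.567  0.0461 0.1676]
175 176 176 179 179 178 179 178 178 178 176 179 177 177 176 174 175 175 174 173 174 176 175 177 177 179 180 179 179 180 179 181
176 176 178 179 178 178 179 177 177 178 177 177 177 176 176 176 175 177 177 176 173 175 177 177 179 177 180 179 179 179 181 180
174 175 177 178 180 179 179 177 178 178 176 176 176 175 176 177 174 176 176 174 176 174 177 176 178 177 180 177 178 181 181 179
173 174 176 178 178 178 177 178 176 177 177 177 177 177 175 176 175 176 174 175 176 176 177 178 178 179 179 181 181 180 179 181
173 175 179 179 179 179 178 176 179 177 178 175 177 174 175 175 176 176 176 174 173 177 177 177 179 180 179 179 180 180 179 177
175 177 176 177 179 178 178 178 176 173 167 161 156 151 149 147 151 155 163 168 170 173 177 177 176 179 177 179 178 180 179 179
173 177 175 177 177 173 170 162 155 155 159 163 165 170 170 164 158 149 145 139 139 146 161 172 176 177 180 178 180 180 178 18
[... 965 characters left out ...]
 162 145 131 112  92  87  94 104 127 155 170 178 177 177 179
173 175 173 172 168 160 142 122 103  99 101 105 113 109 109 102  97  89  85  84  88  97 120 129 141 159 170 178 178 179 178 177
173 174 178 176 172 171 166 157 146 129 114 107 101  93  92  89  90  90 100 109 126 134 143 154 167 173 177 178 177 178 178 179
173 174 175 176 175 176 173 171 168 162 156 153 147 144 143 142 141 142 145 145 149 159 166 174 176 177 176 177 179 177 178 176
172 172 173 175 177 177 178 177 177 174 173 170 169 165 165 165 165 169 169 172 172 175 173 178 175 176 177 179 180 177 177 178
171 174 174 175 177 176 177 176 178 177 177 177 177 175 174 174 174 176 174 174 172 175 174 175 174 176 176 177 178 178 177 178
```

Emit:
{"fn": "drive_tool", "kwargs": {"targets": [[0, 0, 0, 0, 0, -0.6, 0.5], [0, 0, 0, 0, 0, -1.2, 0.5], [0, 0, 0, 0, 0, -1.7, 0.5], [0, 0, 0, 0, 0, -1.85, 0.5], [0, 0, 0, 0, 0, -1.85, 0.5]]}}

```text
clock: 20.45
position: [0.5688, 0.0077, 0.0861]
ee_rot: [2.137, 2.142, 0.168]
force: [-0.3, -0.3, -1.1]
width: 0.56
gripper_force: 25.0
```

Emit:
{"fn": "drive_tool", "kwargs": {"targets": [[0, 0, 0, 0, 0, -0.1, 0.5], [0, 0, 0, 0, 0, -0.2, 0.5], [0, 0, 0, 0, 0, -0.3, 0.5], [0, 0, 0, 0, 0, -0.3, 0.5]]}}

```text
clock: 20.85
position: [0.5681, 0.0086, 0.0733]
ee_rot: [2.136, 2.144, 0.168]
force: [-0.4, -0.5, 0.0]
width: 0.563
gripper_force: 25.0
```

Emit:
{"fn": "drive_tool", "kwargs": {"targets": [[0, 0, 0, 0, 0, 0, 0.68], [0, 0, 0, 0, 0, 0, 0.68], [0, 0, 0, 0, 0, 0, 0.68], [0, 0, 0, 0, 0, 0.2, 0.72]]}}

```text
clock: 21.25
position: [0.5676, 0.0085, 0.0811]
ee_rot: [2.136, 2.144, 0.166]
force: [-0.8, 0.3, -0.5]
width: 0.708
gripper_force: 0.0
```

Emit:
{"fn": "drive_tool", "kwargs": {"targets": [[0, 0, 0, -0.1, 0, 1, 0.72], [0, 0, 0, -0.1, 0, 1.8, 0.9], [0, 0, 0, -0.1, 0, 1.8, 0.9], [0, 0, 0, -0.1, 0, 1.8, 0.9], [0, 0, 0, -0.1, 0, 1.8, 0.9]]}}

```text
clock: 21.75
position: [0.5636, 0.0087, 0.153]
ee_rot: [2.136, 2.144, 0.167]
force: [0.1, 0.2, -0.2]
width: 0.9
gripper_force: 0.0
```

```bash
python3 - <<'E'
from h import *
s=arm.observe();print(s['position'],s['width'])
c=shot('wrist','w14.png')
for r in (145,150,175,200,215): print(r,edges(c,r))
for z in(.05,.06,.07): print(z,px(c,[[.541,.045,z],[.593,.045,z],[.541,.02,z],[.593,.02,z],[.567,.109,z]]).round(1).tolist())
print([(y,c['px'][y,258].tolist()) for y in range(60,110,4)])
E
```

```text
[0.56364884 0.00865175 0.15298937] 0.899984013944759
145 [(196, 71), (213, 53), (224, 69), (297, 25)]
150 [(196, 64), (214, 53), (224, 68), (297, 24)]
175 [(199, 64), (216, 49), (225, 70), (297, 20)]
200 [(201, 13), (226, 67), (251, 56), (296, 46)]
215 [(202, 12), (226, 7), (248, 5), (295, 46)]
0.05 [[223.0, 166.8], [292.5, 165.7], [224.0, 200.0], [291.9, 198.1], [257.7, 75.5]]
0.06 [[223.2, 168.5], [295.3, 167.3], [224.3, 203.0], [294.6, 200.9], [259.4, 73.5]]
0.07 [[223.4, 170.3], [298.4, 169.1], [224.5, 206.2], [297.6, 203.9], [261.2, 71.4]]
[(60, [200, 192, 174]), (64, [203, 194, 177]), (68, [204, 197, 178]), (72, [201, 194, 174]), (76, [204, 195, 176]), (80, [195, 155, 104]), (84, [204, 162, 107]), (88, [201, 162, 105]), (92, [197, 159, 104]), (96, [191, 154, 101]), (100, [192, 152, 101]), (104, [197, 158, 102]), (108, [200, 160, 104])]
```

Emit:
{"fn": "drive_tool", "kwargs": {"targets": [[0, 0.9, 0, -1, 0.1, 0.2, 0.9], [0, 1.8, 0, -2, 0.2, 0.2, 0.9], [0, 1.8, 0, -3.1, 0.34, 0, 0.9], [0, 1.8, 0, -3.1, 0.34, -1, 0.9]]}}

```text
clock: 22.2
position: [0.4377, 0.0231, 0.1154]
ee_rot: [-2.216, -2.226, -0.007]
force: [1.2, 0.9, -0.1]
width: 0.902
gripper_force: 0.0
```

Emit:
{"fn": "drive_tool", "kwargs": {"targets": [[0, 0, -1, 0, 0, 0, 0.9], [0, 0, -2.2, 0, 0, 0, 0.9], [0, 0, -2.2, 0, 0, 0, 0.9], [0, 0, -2.2, 0, 0, 0, 0.9], [0, 0, -2.2, 0, 0, 0, 0.9]]}}

```text
clock: 22.7
position: [0.4402, 0.0221, 0.1134]
ee_rot: [-2.418, -2.006, 0.001]
force: [0.1, -0.5, 0.7]
width: 0.9
gripper_force: 0.0
```

```bash
python3 - <<'E'
from h import *
s=arm.observe();print(s['position'],R.from_rotvec(s['ee_rot']).as_matrix().round(3).tolist())
c=shot('wrist','w15.png')
for h in holes(c,(.438,.0222),.012,yaw=np.radians(-11.2),r=26): print(h)
t=shot('top')
m=((t['px'].max(2)<150)&(t['px'][...,0].astype(int)-t['px'][...,2]>30)).astype(np.uint8)
print(px(c,[[.438,.0222,.014]]))
for r in (120,140,180,200,220): print(r,edges(c,r,x0=200,x1=360))
E
```

```text
[0.44016528 0.02206635 0.11338302] [[0.185, 0.983, -0.0], [0.983, -0.185, -0.0], [-0.0, -0.0, -1.0]]
([269.5, 161.0], np.int32(238), [0.4438, 0.0622, 0.012])
([272.4, 258.5], np.int32(110), [0.4316, -0.0139, 0.012])
[[271.8731152  214.60936825]]
120 [(274, 4), (284, 4), (294, 3), (347, 3)]
140 [(231, 73), (269, 3), (294, 3), (308, 84)]
180 [(233, 91), (307, 85), (314, 5), (331, 6)]
200 [(232, 83), (307, 25), (330, 62), (349, 55)]
220 [(234, 36), (282, 6), (307, 32), (352, 65)]
```

Emit:
{"fn": "drive_tool", "kwargs": {"targets": [[0, 0, 0, -0.08, 0.02, -0.8, 0.9], [0, 0, 0, -0.08, 0.02, -1.6, 0.9], [0, 0, 0, -0.08, 0.02, -2.4, 0.9], [0, 0, 0, -0.08, 0.02, -2.65, 0.9], [0, 0, 0, -0.08, 0.02, -2.65, 0.9]]}}

```text
clock: 23.3
position: [0.4362, 0.0225, 0.0068]
ee_rot: [-2.419, -2.002, 0.004]
force: [-1.2, -0.6, -0.4]
width: 0.902
gripper_force: 0.0
```

Emit:
{"fn": "drive_tool", "kwargs": {"targets": [[0, 0, 0, 0, 0, 0, 0.9], [0, 0, 0, 0, 0, -0.06, 0.9], [0, 0, 0, 0, 0, -0.06, 0.9]]}}

```text
clock: 23.6
position: [0.4378, 0.0232, 0.006]
ee_rot: [2.419, 2.003, 0.003]
force: [-0.2, -0.1, -0.6]
width: 0.901
gripper_force: 0.0
```

Emit:
{"fn": "drive_tool", "kwargs": {"targets": [[0, 0, 0, 0, 0, 0, 0.55], [0, 0, 0, 0, 0, 0, 0.55], [0, 0, 0, 0, 0, 0, 0.55], [0, 0, 0, 0, 0, 0.2, 0.55], [0, 0, 0, 0, 0, 0.8, 0.55]], "force": 30}}

```text
clock: 24.1
position: [0.4357, 0.0226, 0.0367]
ee_rot: [-2.42, -2.002, 0.005]
force: [0.1, -0.3, -1.6]
width: 0.591
gripper_force: 30.0
```

Emit:
{"fn": "drive_tool", "kwargs": {"targets": [[0, 0, 0, 0, 0, 1, 0.55], [0, 0, 0.7, 0, 0, 2, 0.55], [0, 0, 1.5, 0.2, -0.1, 3, 0.55], [0, 0, 2.2, 1, -0.2, 3.06, 0.55], [0, 0, 2.2, 1.8, -0.36, 3.06, 0.55]]}}

```text
clock: 24.6
position: [0.5104, 0.0092, 0.1621]
ee_rot: [2.212, 2.229, 0.006]
force: [0.2, -0.3, -0.6]
width: 0.595
gripper_force: 30.0
```

Emit:
{"fn": "drive_tool", "kwargs": {"targets": [[0, -0.6, 0, 0.8, 0, 0, 0.55], [0, -1.4, 0, 1.48, 0, 0, 0.55], [0, -1.8, 0, 1.48, 0, 0, 0.55], [0, -1.8, 0, 1.48, 0, 0, 0.55], [0, -1.8, 0, 1.48, 0, 0, 0.55]]}}

```text
clock: 25.1
position: [0.5674, 0.0085, 0.1597]
ee_rot: [2.137, 2.144, 0.167]
force: [0.6, 0.6, -0.2]
width: 0.596
gripper_force: 30.0
```

```bash
python3 - <<'E'
from h import *
s=arm.observe();print(s['position'],s['ee_rot'],s['width'],s['force'])
c=shot('wrist','w16.png')
im=c['px'][90:290,170:390,::-1]; cv2.imwrite('pics/c16.png',cv2.resize(im,None,fx=3,fy=2.9,interpolation=cv2.INTER_CUBIC))
E
```

```text
[0.56742633 0.00853636 0.15970418] [2.13653595 2.1444288  0.16656316] 0.5955447484497428 [ 0.56030473  0.55634525 -0.20569077]
```

View pics/c16.png

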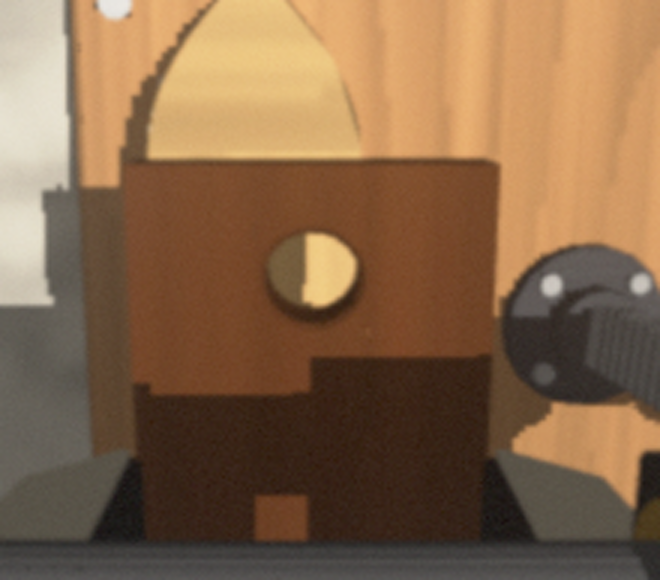

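Emit:
{"fn": "drive_tool", "kwargs": {"targets": [[0, 0, 0, 0, -0.03, -0.6, 0.55], [0, 0, 0, 0, -0.03, -1.2, 0.55], [0, 0, 0, 0, -0.03, -1.7, 0.55], [0, 0, 0, 0, -0.03, -1.85, 0.55], [0, 0, 0, 0, -0.03, -1.85, 0.55]]}}

```text
clock: 25.65
position: [0.5678, 0.0072, 0.085]
ee_rot: [2.137, 2.144, 0.166]
force: [0.0, -0.0, -0.8]
width: 0.592
gripper_force: 30.0
```

Emit:
{"fn": "drive_tool", "kwargs": {"targets": [[0, 0, 0, 0, 0, -0.1, 0.55], [0, 0, 0, 0, 0, -0.2, 0.55], [0, 0, 0, 0, 0, -0.25, 0.55], [0, 0, 0, 0, 0, -0.25, 0.55]]}}

```text
clock: 26.05
position: [0.5682, 0.0072, 0.076]
ee_rot: [2.136, 2.143, 0.169]
force: [-4.0, -0.3, 4.7]
width: 0.594
gripper_force: 30.0
```

Emit:
{"fn": "drive_tool", "kwargs": {"targets": [[0, 0, 0, -0.03, 0, 0, 0.55], [0, 0, 0, -0.03, 0, 0, 0.7], [0, 0, 0, -0.03, 0, 0, 0.7], [0, 0, 0, -0.03, 0, 0, 0.72]]}}

```text
clock: 26.45
position: [0.5674, 0.0074, 0.0757]
ee_rot: [2.135, 2.143, 0.169]
force: [-0.7, -0.7, 0.3]
width: 0.712
gripper_force: 0.0
```

Emit:
{"fn": "drive_tool", "kwargs": {"targets": [[0, 0, 0, -0.05, 0, 0.5, 0.75], [0, 0, 0, -0.07, 0, 1.5, 0.9], [0, 0, 0, -0.07, 0, 2, 0.9], [0, 0, 0, -0.07, 0, 2, 0.9], [0, 0, 0, -0.07, 0, 2, 0.9]]}}

```text
clock: 26.95
position: [0.5644, 0.0076, 0.1556]
ee_rot: [2.135, 2.144, 0.169]
force: [0.0, 0.6, -1.0]
width: 0.899
gripper_force: 0.0
```

```bash
python3 - <<'E'
from h import *
s=arm.observe();print(s['position'],s['width'])
c=shot('wrist','w17.png')
for r in (140,150,175,200,225): print(r,edges(c,r,x0=200,x1=340))
for z in(.064,.074,.084): print(z,px(c,[[.539,.045,z],[.595,.045,z],[.539,.02,z],[.595,.02,z],[.567,.067,z],[.567,.0488,.08]]).round(1).tolist())
im=c['px'][90:290,170:390,::-1]; cv2.imwrite('pics/c17.png',cv2.resize(im,None,fx=3,fy=2.9,interpolation=cv2.INTER_CUBIC))
E
```

```text
[0.56437793 0.00764821 0.15560751] 0.8992697725187405
140 [(201, 13), (215, 44), (302, 53), (324, 13)]
150 [(200, 12), (207, 50), (302, 55), (324, 14)]
175 [(202, 30), (210, 50), (302, 56), (323, 14)]
200 [(255, 22), (301, 76), (322, 11), (330, 40)]
225 [(212, 50), (223, 21), (300, 78), (318, 59)]
0.064 [[219.1, 167.4], [297.2, 166.2], [220.2, 202.2], [296.5, 199.9], [258.6, 135.3], [261.5, 164.0]]
0.074 [[219.1, 169.2], [300.4, 167.9], [220.4, 205.4], [299.6, 202.9], [260.3, 135.8], [261.5, 164.0]]
0.084 [[219.2, 171.2], [303.8, 169.8], [220.5, 208.8], [302.9, 206.1], [262.2, 136.3], [261.5, 164.0]]
```

```bash
python3 - <<'E'
import cv2
im=cv2.imread('pics/w17.png')[:,:,::-1]
for r in(150,200,225): print(r,[(x,im[r,x].tolist()) for x in range(204,236,2)])
print([(y,im[y,235].tolist()) for y in range(118,150,3)],[(y,im[y,285].tolist()) for y in range(118,150,3)])
for y in range(146,180,2): print(y,' '.join('%3d'%v for v in im[y,244:276].mean(1)))
E
```

```text
150 [(204, [178, 132, 89]), (206, [169, 126, 83]), (208, [106, 80, 57]), (210, [90, 69, 49]), (212, [90, 68, 50]), (214, [85, 65, 48]), (216, [88, 67, 49]), (218, [89, 68, 48]), (220, [92, 68, 45]), (222, [107, 69, 44]), (224, [109, 69, 41]), (226, [108, 68, 38]), (228, [107, 69, 43]), (230, [106, 66, 42]), (232, [108, 66, 40]), (234, [109, 67, 41])]
200 [(204, [84, 64, 49]), (206, [81, 62, 46]), (208, [76, 59, 38]), (210, [79, 61, 42]), (212, [76, 57, 39]), (214, [80, 60, 42]), (216, [81, 61, 39]), (218, [82, 61, 43]), (220, [82, 61, 41]), (222, [89, 58, 38]), (224, [105, 64, 40]), (226, [104, 62, 36]), (228, [101, 60, 32]), (230, [99, 60, 33]), (232, [102, 61, 35]), (234, [104, 63, 38])]
225 [(204, [78, 57, 40]), (206, [76, 58, 37]), (208, [96, 71, 47]), (210, [164, 122, 80]), (212, [130, 94, 63]), (214, [80, 60, 42]), (216, [80, 62, 42]), (218, [79, 58, 39]), (220, [80, 60, 40]), (222, [76, 55, 36]), (224, [53, 36, 19]), (226, [50, 32, 22]), (228, [48, 33, 24]), (230, [46, 29, 19]), (232, [47, 29, 20]), (234, [44, 24, 8])]
[(118, [199, 159, 104]), (121, [199, 158, 104]), (124, [18
[... 1988 characters left out ...]
 100  77  63  47  40  40  46  52  60  65
170  69  71  69  67  64  67  64  61  69  97 123 140 139 130 113 101  96 102 115 124 144 142 110  66  48  37  36  44  51  58  64  65
172  69  69  67  67  69  64  65  62  62  62  75  97 124 142 147 148 144 142 138 125 110  84  56  37  36  38  45  53  61  65  64  65
174  69  71  70  71  67  71  66  64  66  64  61  57  60  55  56  52  52  51  48  44  37  36  40  42  48  51  56  63  66  64  64  62
176  70  67  67  66  66  63  63  63  66  65  62  62  63  65  59  55  49  42  44  45  50  55  56  56  59  63  66  69  70  63  68  61
178  69  71  66  65  65  67  67  65  62  65  65  64  65  64  66  63  66  63  65  66  63  63  61  61  67  66  68  66  69  65  65  66
```

Emit:
{"fn": "drive_tool", "kwargs": {"targets": [[0, 0, 0, -0.2, 0, 1.2, 0.9], [0, 0.9, 0, -0.2, 0, 2.4, 0.9], [0, 1.8, 0, 0, -1, 3.4, 0.9], [0, 1.8, 0, 0.4, -2, 4, 0.9], [0, 1.8, 0, 0.9, -3, 4, 0.9]]}}

```text
clock: 27.5
position: [0.602, -0.1131, 0.3178]
ee_rot: [2.213, 2.227, 0.004]
force: [0.6, -0.2, 0.1]
width: 0.9
gripper_force: 0.0
```

Emit:
{"fn": "drive_tool", "kwargs": {"targets": [[0, 0, 0, 0, -1, 0, 0.9], [0, 0, 0, 0, -1.4, 0, 0.9], [0, 0, 0, 0, -1.4, 0, 0.9], [0, 0, 0, 0, -1.4, 0, 0.9]]}}

```text
clock: 27.9
position: [0.6, -0.1676, 0.3143]
ee_rot: [-2.216, -2.224, 0.001]
force: [0.6, 1.1, 0.7]
width: 0.898
gripper_force: 0.0
```

```bash
python3 - <<'E'
from h import *
s=arm.observe();print(s['position'],s['width'])
c=shot('wrist','w18.png');t=shot('top','t18.png')
a=cv2.resize(c['px'][60:280,230:490,::-1],None,fx=2,fy=2,interpolation=cv2.INTER_CUBIC)
b=cv2.resize(t['px'][130:250,240:340,::-1],None,fx=2.6,fy=2.6,interpolation=cv2.INTER_CUBIC)
o=np.zeros((440,790,3),np.uint8);o[:440,:520]=a;o[:312,525:785]=b;cv2.imwrite('pics/c18.png',o)
for z in(.14,.17,.2,.23): print(z,px(c,[[.672,-.0975,z],[.672,.0075,z]]).round(1).tolist(),px(t,[[.672,-.0975,z],[.672,.0075,z]]).round(1).tolist())
E
```

```text
[ 0.60000518 -0.16756727  0.31426319] 0.8982128878881649
0.14 [[353.0, 121.2], [358.9, -2.2]] [[324.7, 175.5], [282.6, 175.6]]
0.17 [[360.8, 121.0], [367.8, -15.2]] [[325.8, 173.2], [282.6, 173.3]]
0.2 [[370.3, 120.8], [378.7, -31.3]] [[326.9, 170.8], [282.6, 170.9]]
0.23 [[382.1, 120.5], [392.4, -51.3]] [[328.1, 168.2], [282.6, 168.3]]
```

View pics/c18.png

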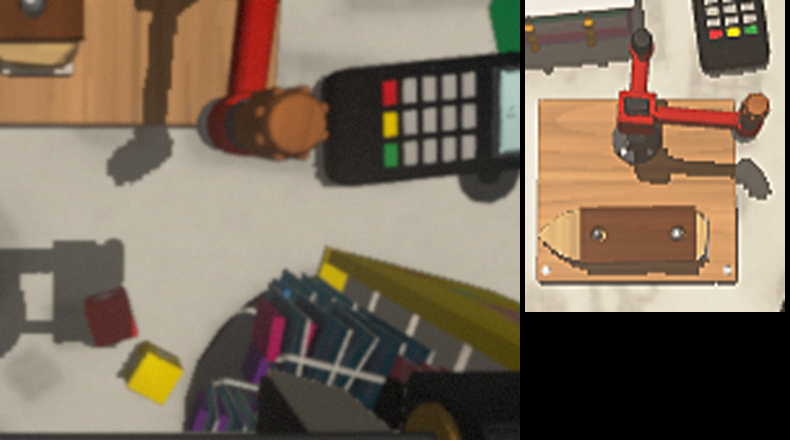

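```bash
python3 - <<'E'
from h import *
from scipy.optimize import least_squares
c=shot('wrist');t=shot('top')
f=lambda P:np.r_[px(c,P)[0]-(379,122.5),px(t,P)[0]-(329.2,170)]
r=least_squares(f,[.67,-.1,.2]);print('handle top',r.x.round(4),r.fun.round(1))
# knob top in top img; collar
k=(240+(641-525)/2.6,130+38/2.6)
for z in(.15,.18,.2): print('knob',z,w(t,k,z).round(4),'jawtop c',w(t,(240+(637-525)/2.6,130+107/2.6),z).round(4))
print('caul pins',w(t,[(240+(599-525)/2.6,130+234/2.6),(240+(677-525)/2.6,130+233/2.6)],.08).round(4))
E
```

```text
handle top [ 0.663  -0.0976  0.2553] [-0.  -0.   0.1 -0.1]
knob 0.15 [[0.7485 0.0024 0.15  ]] jawtop c [[0.6813 0.0063 0.15  ]]
knob 0.18 [[0.7407 0.0025 0.18  ]] jawtop c [[0.6753 0.0063 0.18  ]]
knob 0.2 [[0.7355 0.0026 0.2   ]] jawtop c [[0.6713 0.0063 0.2   ]]
caul pins [[ 0.5663  0.0445  0.08  ]
 [ 0.5672 -0.0335  0.08  ]]
```

Emit:
{"fn": "drive_tool", "kwargs": {"targets": [[0, 0, 0, 0.6, 0.6, 0, 0.7], [0, 0, 0, 1.2, 1.2, 0, 0.7], [0, 0, 0, 1.62, 1.74, 0, 0.7], [0, 0, 0, 1.62, 1.74, -0.8, 0.7], [0, 0, 0, 1.62, 1.74, -1.6, 0.7]]}}

```text
clock: 28.6
position: [0.6662, -0.0965, 0.2512]
ee_rot: [2.212, 2.229, 0.003]
force: [-0.3, -0.1, -0.6]
width: 0.704
gripper_force: 0.0
```

Emit:
{"fn": "drive_tool", "kwargs": {"targets": [[0, 0, 0, 0, 0, -0.4, 0.7], [0, 0, 0, 0, 0, -0.6, 0.7], [0, 0, 0, 0, 0, -0.6, 0.7], [0, 0, 0, 0, 0, -0.6, 0.7]]}}

```text
clock: 29.0
position: [0.6656, -0.0987, 0.2286]
ee_rot: [2.216, 2.225, 0.002]
force: [-0.2, 0.1, 0.1]
width: 0.704
gripper_force: 0.0
```

Emit:
{"fn": "drive_tool", "kwargs": {"targets": [[0, 0, 0, 0, 0, 0, 0.1], [0, 0, 0, 0, 0, 0, 0.1], [0, 0, 0, 0, 0, 0, 0.1], [0, 0, 0, 0, 0, 0, 0.1], [0, 0, 0, 0, 0, 0, 0.1]], "force": 25}}

```text
clock: 29.5
position: [0.665, -0.099, 0.2277]
ee_rot: [2.217, 2.225, 0.0]
force: [0.4, -0.7, 0.1]
width: 0.314
gripper_force: 0.0
```

Emit:
{"fn": "drive_tool", "kwargs": {"targets": [[0, 0, 0, 0, 0, 0, 0.1], [0, 0, 0, 0, 0, 0, 0.1], [0, 0, 0, 0, 0, 0, 0.1]]}}

```text
clock: 29.8
position: [0.665, -0.099, 0.2275]
ee_rot: [-2.217, -2.226, 0.0]
force: [0.5, 0.3, 0.3]
width: 0.269
gripper_force: 25.0
```

Emit:
{"fn": "drive_tool", "kwargs": {"targets": [[0, 0, -1.4, -0.318, 0.041, 0, 0.1], [0, 0, -2.8, -0.629, 0.12, 0, 0.1], [0, 0, -4.2, -0.927, 0.236, 0, 0.1], [0, 0, -5.6, -1.209, 0.388, 0, 0.1], [0, 0, -7, -1.471, 0.574, 0, 0.1]]}}

```text
clock: 30.3
position: [0.6059, -0.0757, 0.2276]
ee_rot: [2.787, 1.449, 0.001]
force: [1.1, 0.9, -1.1]
width: 0.266
gripper_force: 25.0
```

Small forces; the arm follows.

Emit:
{"fn": "drive_tool", "kwargs": {"targets": [[0, 0, -1.4, -0.237, 0.216, 0, 0.1], [0, 0, -2.8, -0.446, 0.459, 0, 0.1], [0, 0, -4.2, -0.624, 0.725, 0, 0.1], [0, 0, -5.6, -0.768, 1.012, 0, 0.1], [0, 0, -7, -0.876, 1.314, 0, 0.1]]}}

```text
clock: 30.8
position: [0.5711, -0.023, 0.2277]
ee_rot: [-3.094, -0.544, -0.001]
force: [0.9, -0.1, -2.8]
width: 0.263
gripper_force: 25.0
```

Emit:
{"fn": "drive_tool", "kwargs": {"targets": [[0, 0, -1.4, -0.07, 0.313, 0, 0.1], [0, 0, -2.8, -0.102, 0.632, 0, 0.1], [0, 0, -3.24, -0.104, 0.732, 0, 0.1], [0, 0, -3.24, -0.104, 0.732, 0, 0.1]]}}

```text
clock: 31.2
position: [0.567, 0.0066, 0.2274]
ee_rot: [3.139, 0.111, -0.0]
force: [-0.5, -0.2, -0.7]
width: 0.267
gripper_force: 25.0
```

```bash
python3 - <<'E'
from h import *
s=arm.observe();print({k:np.round(s[k],3) for k in('position','ee_rot','joints','force','ft_torque','width')})
t=shot('top','t19.png')
E
```

```text
{'position': array([0.567, 0.007, 0.227]), 'ee_rot': array([ 3.139,  0.111, -0.   ]), 'joints': array([-0.797,  0.475,  1.012,  1.769, -0.439,  1.145, -1.147]), 'force': array([-0.525, -0.161, -0.689]), 'ft_torque': array([0.084, 0.17 , 0.01 ]), 'width': np.float64(0.267)}
```

Emit:
{"fn": "drive_tool", "kwargs": {"targets": [[0, 0, 0, 0, 0, 0, 0.5], [0, 0, 0, 0, 0, 0, 0.5], [0, 0, 0, 0, 0, 0.2, 0.6], [0, 0, 0, 0, 0, 1, 0.6], [0, 0, 0, 0, 0, 1.6, 0.6]]}}

```text
clock: 31.75
position: [0.567, 0.005, 0.2933]
ee_rot: [3.139, 0.109, 0.0]
force: [-0.5, -0.3, 0.4]
width: 0.592
gripper_force: 0.0
```

Emit:
{"fn": "drive_tool", "kwargs": {"targets": [[0, 0, 1.7, 0.6, -0.4, 0, 0], [0, 0, 3.4, 1.2, -0.8, 0, 0], [0, 0, 5.1, 1.8, -1.2, 0, 0], [0, 0, 6.8, 2.4, -1.56, 0, 0], [0, 0, 8.5, 2.62, -1.56, 0, 0]]}}

```text
clock: 32.25
position: [0.673, -0.0601, 0.2919]
ee_rot: [2.883, 1.244, -0.0]
force: [0.6, 0.2, -0.1]
width: 0.216
gripper_force: 0.0
```

Emit:
{"fn": "drive_tool", "kwargs": {"targets": [[0, 0, 1.7, 0, 0, 0, 0], [0, 0, 3.4, 0, 0, 0, 0], [0, 0, 5.1, 0, 0, 0, 0], [0, 0, 6.8, 0, 0, 0, 0], [0, 0, 8.5, 0, 0, 0, 0]]}}

```text
clock: 32.75
position: [0.6718, -0.0573, 0.2922]
ee_rot: [2.234, 2.208, 0.0]
force: [1.0, 0.1, 0.0]
width: 0.002
gripper_force: 0.0
```

```bash
python3 - <<'E'
from h import *
s=arm.observe();print({k:np.round(s[k],3) for k in('position','ee_rot','joints','force','width')})
c=shot('wrist','w20.png');t=shot('top','t20.png')
print(px(t,[[.672,-.0555,.2],[.672,.0065,.2],[.567,.007,.25]]).round(0))
a=cv2.resize(t['px'][150:240,250:340,::-1],None,fx=5,fy=5,interpolation=cv2.INTER_CUBIC)
b=c['px'][::2,::2,::-1]
o=np.zeros((450,740,3),np.uint8);o[:,:450]=a;o[:210,455:735]=b;cv2.imwrite('pics/c20.png',o)
E
```

```text
{'position': array([ 0.672, -0.057,  0.292]), 'ee_rot': array([2.234, 2.208, 0.   ]), 'joints': array([-0.35 ,  0.516,  0.59 ,  1.374, -0.286,  1.337,  0.234]), 'force': array([1.039, 0.068, 0.029]), 'width': np.float64(0.002)}
[[309. 171.]
 [283. 171.]
 [283. 213.]]
```

Emit:
{"fn": "drive_tool", "kwargs": {"targets": [[0, 0, 0, 0, 0.03, -0.6, 0], [0, 0, 0, 0, 0.03, -1.2, 0], [0, 0, 0, 0, 0.03, -1.7, 0], [0, 0, 0, 0, 0.03, -1.7, 0]]}}

```text
clock: 33.25
position: [0.6702, -0.0552, 0.221]
ee_rot: [-2.243, -2.195, 0.005]
force: [-0.6, 0.2, 0.0]
width: 0.004
gripper_force: 0.0
```

Emit:
{"fn": "drive_tool", "kwargs": {"targets": [[0, 0, 0, 0, 0, -0.1, 0], [0, 0, 0, 0, 0, -0.2, 0], [0, 0, 0, 0, 0, -0.3, 0], [0, 0, 0, 0, 0, -0.4, 0], [0, 0, 0, 0, 0, -0.5, 0]]}}

```text
clock: 33.75
position: [0.6721, -0.0557, 0.2038]
ee_rot: [2.24, 2.201, 0.001]
force: [-0.9, 0.2, 4.4]
width: 0.001
gripper_force: 1.6
```

Emit:
{"fn": "drive_tool", "kwargs": {"targets": [[0, 0, 0, 0, 0, -0.15, 0], [0, 0, 0, 0, 0, -0.3, 0], [0, 0, 0, 0, 0, -0.45, 0], [0, 0, 0, 0, 0, -0.55, 0], [0, 0, 0, 0, 0, -0.55, 0]]}}

```text
clock: 34.25
position: [0.6716, -0.0554, 0.1807]
ee_rot: [-2.24, -2.202, 0.001]
force: [0.6, 0.3, -0.6]
width: 0.009
gripper_force: 0.0
```

Emit:
{"fn": "drive_tool", "kwargs": {"targets": [[0, 0, 0, 0, 0, -0.08, 0], [0, 0, 0, 0, 0, -0.16, 0], [0, 0, 0, 0, 0, -0.24, 0], [0, 0, 0, 0, 0, -0.32, 0]]}}

```text
clock: 34.65
position: [0.6717, -0.0555, 0.1685]
ee_rot: [2.241, 2.202, 0.0]
force: [-0.6, -1.5, 4.5]
width: 0.008
gripper_force: 1.8
```

Emit:
{"fn": "drive_tool", "kwargs": {"targets": [[0, 0, 0, 0, 0, -0.06, 0], [0, 0, 0, 0, 0, -0.12, 0], [0, 0, 0, 0, 0, -0.18, 0], [0, 0, 0, 0, 0, -0.24, 0]]}}

```text
clock: 35.05
position: [0.6718, -0.0554, 0.1589]
ee_rot: [2.24, 2.202, 0.0]
force: [0.5, -2.0, 3.7]
width: 0.005
gripper_force: 1.7
```

Emit:
{"fn": "drive_tool", "kwargs": {"targets": [[0, 0, 0, 0, 0, -0.05, 0], [0, 0, 0, 0, 0, -0.1, 0], [0, 0, 0, 0, 0, -0.15, 0], [0, 0, 0, 0, 0, -0.2, 0]]}}

```text
clock: 35.45
position: [0.6733, -0.056, 0.1522]
ee_rot: [2.238, 2.2, 0.003]
force: [0.9, -2.9, 12.8]
width: -0.0
gripper_force: 6.5
```

Emit:
{"fn": "drive_tool", "kwargs": {"targets": [[0, 0, 0, 0, 0, -0.03, 0], [0, 0, 0, 0, 0, -0.06, 0], [0, 0, 0, 0, 0, -0.06, 0]]}}

```text
clock: 35.75
position: [0.6738, -0.0564, 0.1511]
ee_rot: [2.238, 2.199, 0.005]
force: [0.3, -1.6, 15.9]
width: 0.008
gripper_force: 7.9
```

Emit:
{"fn": "drive_tool", "kwargs": {"targets": [[0, 0, 0, 0, 0, -0.04, 0], [0, 0, 0, 0, 0, -0.08, 0], [0, 0, 0, 0, 0, -0.08, 0]]}}

```text
clock: 36.05
position: [0.6745, -0.057, 0.1493]
ee_rot: [2.237, 2.197, 0.007]
force: [-1.5, -2.5, 23.2]
width: 0.002
gripper_force: 11.8
```

Emit:
{"fn": "drive_tool", "kwargs": {"targets": [[0, 0, 0, 0, 0, -0.04, 0], [0, 0, 0, 0, 0, -0.05, 0], [0, 0, 0, 0, 0, -0.05, 0]]}}

```text
clock: 36.35
position: [0.6749, -0.0573, 0.1482]
ee_rot: [2.237, 2.196, 0.008]
force: [-3.5, -2.5, 29.2]
width: 0.002
gripper_force: 14.9
```

Emit:
{"fn": "drive_tool", "kwargs": {"targets": [[0, 0, 0, 0, 0, 0.4, 0], [0, 0, 0, 0, 0, 1.4, 0.3], [0, 0, 0, 0, 0, 2.4, 0.6], [0, 0, 1.6, -0.5, 0.3, 3.1, 0.6], [0, 0, 3.2, -1.1, 0.7, 3.1, 0.6]]}}

```text
clock: 36.85
position: [0.6295, -0.0284, 0.2712]
ee_rot: [1.904, 2.492, 0.005]
force: [1.6, 0.2, -0.3]
width: 0.303
gripper_force: 0.0
```

Emit:
{"fn": "drive_tool", "kwargs": {"targets": [[0, 0, 1.7, -0.6, 0.4, 0, 0.6], [0, 0, 3.4, -1.2, 0.83, 0, 0.6], [0, 0, 5.1, -1.52, 0.83, 0, 0.6], [0, 0, 6.8, -1.52, 0.83, 0, 0.6], [0, 0, 8.5, -1.52, 0.83, 0, 0.6]]}}

```text
clock: 37.35
position: [0.5662, 0.0065, 0.2673]
ee_rot: [-0.868, -3.019, -0.001]
force: [0.1, 0.3, 0.3]
width: 0.6
gripper_force: 0.0
```

Emit:
{"fn": "drive_tool", "kwargs": {"targets": [[0, 0, 1.7, 0, 0, 0, 0.6], [0, 0, 3.4, 0, 0, 0, 0.6], [0, 0, 5.1, 0, 0, 0, 0.6], [0, 0, 6.8, 0, 0, 0, 0.6], [0, 0, 8.5, 0, 0, 0, 0.6]]}}

```text
clock: 37.85
position: [0.5665, 0.0061, 0.2669]
ee_rot: [0.284, -3.128, -0.001]
force: [0.0, -0.1, -0.4]
width: 0.6
gripper_force: 0.0
```

```bash
python3 - <<'E'
from h import *
s=arm.observe();print({k:np.round(s[k],3) for k in('position','ee_rot','joints','force','width')})
print(R.from_rotvec(s['ee_rot']).as_matrix().round(2).tolist())
c=shot('wrist','w21.png')
im=cv2.resize(c['px'][:,:,::-1],None,fx=1.3,fy=1.3);cv2.imwrite('pics/c21.png',im)
print(px(c,[[.567,.007,.195],[.567,.007,.145],[.672,.0065,.214],[.567,.0488,.08]]).round(0).tolist())
E
```

```text
{'position': array([0.567, 0.006, 0.267]), 'ee_rot': array([ 2.840e-01, -3.128e+00, -1.000e-03]), 'joints': array([-0.269,  0.308,  0.218,  1.672, -0.071,  1.17 ,  1.719]), 'force': array([ 0.022, -0.126, -0.352]), 'width': np.float64(0.6)}
[[-0.98, -0.18, -0.0], [-0.18, 0.98, 0.0], [0.0, 0.0, -1.0]]
[[275.0, 227.0], [275.0, 210.0], [248.0, 372.0], [315.0, 201.0]]
```

View pics/c21.png

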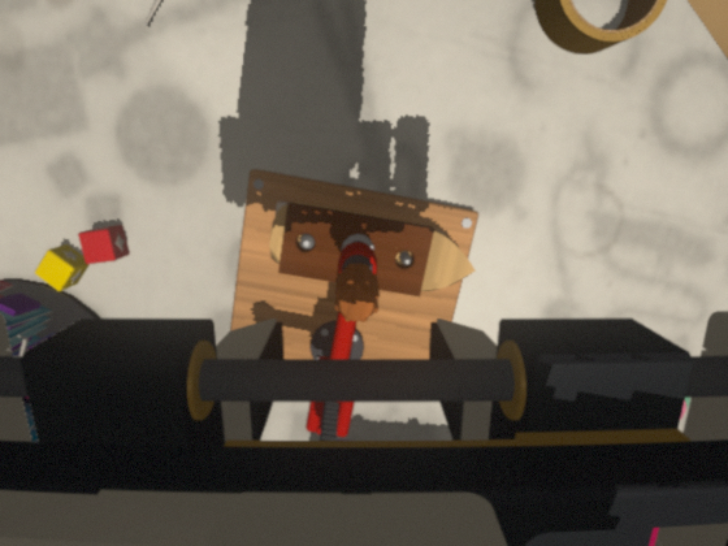

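Emit:
{"fn": "drive_tool", "kwargs": {"targets": [[0, 0, 1.6, 0.07, 0, 0, 0.6], [0, 0, 3.2, 0.07, 0, 0, 0.6], [0, 0, 4.8, 0.07, 0, 0, 0.6], [0, 0, 6.4, 0.07, 0, 0, 0.6], [0, 0, 8, 0.07, 0, 0, 0.6]]}}

```text
clock: 38.4
position: [0.5694, 0.006, 0.2671]
ee_rot: [1.332, -2.844, -0.001]
force: [0.0, 0.2, -0.1]
width: 0.603
gripper_force: 0.0
```

Emit:
{"fn": "drive_tool", "kwargs": {"targets": [[0, 0, 0, 0, 0, -0.6, 0.6], [0, 0, 0, 0, 0, -1.2, 0.6], [0, 0, 0, 0, 0, -1.8, 0.6], [0, 0, 0, 0, 0, -2.1, 0.6], [0, 0, 0, 0, 0, -2.1, 0.6]]}}

```text
clock: 38.9
position: [0.5685, 0.0059, 0.1818]
ee_rot: [1.325, -2.845, -0.002]
force: [-0.8, -0.2, 0.3]
width: 0.598
gripper_force: 0.0
```

Emit:
{"fn": "drive_tool", "kwargs": {"targets": [[0, 0, 0, 0, 0, 0, 0.1], [0, 0, 0, 0, 0, 0, 0.1], [0, 0, 0, 0, 0, 0, 0.1], [0, 0, 0, 0, 0, 0, 0.1], [0, 0, 0, 0, 0, 0, 0.1]], "force": 40}}

```text
clock: 39.4
position: [0.5697, 0.0062, 0.1842]
ee_rot: [-1.328, 2.847, 0.001]
force: [-2.2, 0.6, 4.1]
width: 0.262
gripper_force: 40.0
```

```bash
python3 - <<'E'
from h import *
s=arm.observe();print({k:np.round(s[k],3) for k in('position','ee_rot','joints','force','ft_torque','width','gripper_force')})
E
```

```text
{'position': array([0.57 , 0.006, 0.184]), 'ee_rot': array([-1.328e+00,  2.847e+00,  1.000e-03]), 'joints': array([-0.163,  0.383,  0.08 ,  1.771, -0.037,  0.988,  2.375]), 'force': array([-2.244,  0.553,  4.128]), 'ft_torque': array([0.33 , 0.682, 0.015]), 'width': np.float64(0.262), 'gripper_force': np.float64(39.997)}
```

Emit:
{"fn": "drive_tool", "kwargs": {"targets": [[0, 0, -1.7, 0, 0, 0, 0.1], [0, 0, -3.4, 0, 0, 0, 0.1], [0, 0, -5.1, 0, 0, 0, 0.1], [0, 0, -6.8, 0, 0, 0, 0.1], [0, 0, -8.5, 0, 0, 0, 0.1]]}}

```text
clock: 39.9
position: [0.5695, 0.0065, 0.1841]
ee_rot: [0.198, -3.135, -0.001]
force: [-2.9, 2.3, 5.4]
width: 0.26
gripper_force: 39.9
```

```bash
python3 - <<'E'
from h import *
s=arm.observe();print({k:np.round(s[k],3) for k in('position','ee_rot','joints','force','ft_torque','width','gripper_force')})
E
```

```text
{'position': array([0.57 , 0.006, 0.184]), 'ee_rot': array([ 1.980e-01, -3.135e+00, -1.000e-03]), 'joints': array([-0.289,  0.386,  0.25 ,  1.782, -0.113,  0.987,  1.703]), 'force': array([-2.869,  2.332,  5.372]), 'ft_torque': array([0.238, 0.833, 0.175]), 'width': np.float64(0.26), 'gripper_force': np.float64(39.89)}
```

Emit:
{"fn": "drive_tool", "kwargs": {"targets": [[0, 0, -1.7, 0, 0, 0, 0.1], [0, 0, -3.4, 0, 0, 0, 0.1], [0, 0, -5.1, 0, 0, 0, 0.1], [0, 0, -6.8, 0, 0, 0, 0.1], [0, 0, -8.5, 0, 0, 0, 0.1]]}}

```text
clock: 40.4
position: [0.5692, 0.0065, 0.1839]
ee_rot: [-0.952, -2.993, -0.001]
force: [-3.1, 2.1, 6.0]
width: 0.261
gripper_force: 40.0
```

Emit:
{"fn": "drive_tool", "kwargs": {"targets": [[0, 0, -1.7, 0, 0, 0, 0.1], [0, 0, -3.4, 0, 0, 0, 0.1], [0, 0, -5.1, 0, 0, 0, 0.1], [0, 0, -6.8, 0, 0, 0, 0.1], [0, 0, -8.5, 0, 0, 0, 0.1]]}}

```text
clock: 40.9
position: [0.5694, 0.0075, 0.1837]
ee_rot: [-1.97, -2.445, -0.002]
force: [-1.4, 4.9, 3.0]
width: 0.26
gripper_force: 40.2
```

Emit:
{"fn": "drive_tool", "kwargs": {"targets": [[0, 0, -1.7, 0, 0, 0, 0.1], [0, 0, -3.4, 0, 0, 0, 0.1], [0, 0, -5.1, 0, 0, 0, 0.1], [0, 0, -6.8, 0, 0, 0, 0.1], [0, 0, -8.5, 0, 0, 0, 0.1]]}}

```text
clock: 41.4
position: [0.5704, 0.0078, 0.1839]
ee_rot: [-2.722, -1.565, -0.003]
force: [3.0, 5.0, 0.3]
width: 0.263
gripper_force: 40.3
```

```bash
python3 - <<'E'
from h import *
s=arm.observe();print({k:np.round(s[k],3) for k in('position','ee_rot','joints','force','ft_torque','width','gripper_force')})
E
```

```text
{'position': array([0.57 , 0.008, 0.184]), 'ee_rot': array([-2.722, -1.565, -0.003]), 'joints': array([-0.67 ,  0.469,  0.808,  1.811, -0.394,  1.029, -0.235]), 'force': array([3.024, 4.999, 0.317]), 'ft_torque': array([1.059, 0.118, 0.17 ]), 'width': np.float64(0.263), 'gripper_force': np.float64(40.254)}
```

Emit:
{"fn": "drive_tool", "kwargs": {"targets": [[0, 0, -1.7, 0, 0, 0, 0.1], [0, 0, -3.4, 0, 0, 0, 0.1], [0, 0, -5.1, 0, 0, 0, 0.1], [0, 0, -6.8, 0, 0, 0, 0.1], [0, 0, -8.5, 0, 0, 0, 0.1]]}}

```text
clock: 41.9
position: [0.5715, 0.0069, 0.1839]
ee_rot: [3.106, 0.472, 0.005]
force: [7.8, -0.1, -6.5]
width: 0.258
gripper_force: 40.0
```

Emit:
{"fn": "drive_tool", "kwargs": {"targets": [[0, 0, -1.7, 0, 0, 0, 0.1], [0, 0, -3.4, 0, 0, 0, 0.1], [0, 0, -5.1, 0, 0, 0, 0.1], [0, 0, -6.8, 0, 0, 0, 0.1], [0, 0, -8.5, 0, 0, 0, 0.1]]}}

```text
clock: 42.4
position: [0.5714, 0.0054, 0.1838]
ee_rot: [3.064, -0.687, 0.005]
force: [6.3, -3.1, -7.4]
width: 0.261
gripper_force: 40.0
```

```bash
python3 - <<'E'
from h import *
s=arm.observe();print({k:np.round(s[k],3) for k in('position','ee_rot','joints','force','ft_torque','width','gripper_force')})
E
```

```text
{'position': array([0.571, 0.005, 0.184]), 'ee_rot': array([ 3.064, -0.687,  0.005]), 'joints': array([-0.867,  0.649,  1.219,  1.823, -0.668,  1.155, -1.434]), 'force': array([ 6.265, -3.076, -7.428]), 'ft_torque': array([-0.899, -0.873,  0.187]), 'width': np.float64(0.261), 'gripper_force': np.float64(40.002)}
```

Emit:
{"fn": "drive_tool", "kwargs": {"targets": [[0, 0, 0, 0, 0, 0, 0.6], [0, 0, 0, 0, 0, 0, 0.6], [0, 0, 0, 0, 0, 0, 0.6], [0, 0, 0, 0, 0, 0, 0.6]]}}

```text
clock: 42.8
position: [0.5696, 0.0059, 0.1836]
ee_rot: [-3.067, 0.678, 0.001]
force: [0.4, -0.3, 0.2]
width: 0.56
gripper_force: 0.0
```

Emit:
{"fn": "drive_tool", "kwargs": {"targets": [[0, 0, 1.7, 0, 0, 0, 0.6], [0, 0, 3.4, 0, 0, 0, 0.6], [0, 0, 5.1, 0, 0, 0, 0.6], [0, 0, 6.8, 0, 0, 0, 0.6], [0, 0, 8.5, 0, 0, 0, 0.6]]}}

```text
clock: 43.3
position: [0.5697, 0.0058, 0.1838]
ee_rot: [-3.103, -0.489, -0.001]
force: [-0.1, 0.4, -0.1]
width: 0.598
gripper_force: 0.0
```

Emit:
{"fn": "drive_tool", "kwargs": {"targets": [[0, 0, 1.7, 0, 0, 0, 0.6], [0, 0, 3.4, 0, 0, 0, 0.6], [0, 0, 5.1, 0, 0, 0, 0.6], [0, 0, 6.8, 0, 0, 0, 0.6], [0, 0, 8.5, 0, 0, 0, 0.6]]}}

```text
clock: 43.8
position: [0.5696, 0.0057, 0.1838]
ee_rot: [-2.715, -1.58, -0.001]
force: [0.4, -0.1, 0.3]
width: 0.598
gripper_force: 0.0
```

Emit:
{"fn": "drive_tool", "kwargs": {"targets": [[0, 0, 1.7, 0, 0, 0, 0.6], [0, 0, 3.4, 0, 0, 0, 0.6], [0, 0, 5.1, 0, 0, 0, 0.6], [0, 0, 6.8, 0, 0, 0, 0.6], [0, 0, 8.5, 0, 0, 0, 0.6]]}}

```text
clock: 44.3
position: [0.5696, 0.0057, 0.1838]
ee_rot: [1.958, 2.457, 0.001]
force: [-0.6, 0.2, -0.1]
width: 0.599
gripper_force: 0.0
```

Emit:
{"fn": "drive_tool", "kwargs": {"targets": [[0, 0, 1.7, 0, 0, 0, 0.6], [0, 0, 3.4, 0, 0, 0, 0.6], [0, 0, 5.1, 0, 0, 0, 0.6], [0, 0, 6.8, 0, 0, 0, 0.6], [0, 0, 8.5, 0, 0, 0, 0.6]]}}

```text
clock: 44.8
position: [0.5696, 0.0056, 0.1838]
ee_rot: [0.934, 2.999, 0.0]
force: [0.3, 1.2, 0.0]
width: 0.597
gripper_force: 0.0
```

Emit:
{"fn": "drive_tool", "kwargs": {"targets": [[0, 0, 0, 0, 0, 0, 0.1], [0, 0, 0, 0, 0, 0, 0.1], [0, 0, 0, 0, 0, 0, 0.1], [0, 0, 0, 0, 0, 0, 0.1], [0, 0, 0, 0, 0, 0, 0.1]]}}

```text
clock: 45.3
position: [0.5702, 0.0065, 0.1836]
ee_rot: [0.945, 2.996, 0.001]
force: [1.0, 2.5, 1.0]
width: 0.261
gripper_force: 40.0
```

Gripped again; second stroke of three calls (2.2 rad).

Emit:
{"fn": "drive_tool", "kwargs": {"targets": [[0, 0, -1.7, 0, 0, 0, 0.1], [0, 0, -3.4, 0, 0, 0, 0.1], [0, 0, -5.1, 0, 0, 0, 0.1], [0, 0, -6.8, 0, 0, 0, 0.1], [0, 0, -8.5, 0, 0, 0, 0.1]]}}

```text
clock: 45.8
position: [0.5699, 0.0066, 0.1836]
ee_rot: [-1.973, -2.445, -0.001]
force: [0.8, 1.8, 0.1]
width: 0.261
gripper_force: 40.2
```

Emit:
{"fn": "drive_tool", "kwargs": {"targets": [[0, 0, -1.7, 0, 0, 0, 0.1], [0, 0, -3.4, 0, 0, 0, 0.1], [0, 0, -5.1, 0, 0, 0, 0.1], [0, 0, -6.8, 0, 0, 0, 0.1], [0, 0, -8.5, 0, 0, 0, 0.1]]}}

```text
clock: 46.3
position: [0.5705, 0.007, 0.1836]
ee_rot: [2.724, 1.564, 0.002]
force: [4.5, 2.5, -3.9]
width: 0.26
gripper_force: 40.1
```

Emit:
{"fn": "drive_tool", "kwargs": {"targets": [[0, 0, -1.7, 0, 0, 0, 0.1], [0, 0, -3.4, 0, 0, 0, 0.1], [0, 0, -5.1, 0, 0, 0, 0.1], [0, 0, -6.8, 0, 0, 0, 0.1], [0, 0, -8.5, 0, 0, 0, 0.1]]}}

```text
clock: 46.8
position: [0.5713, 0.0065, 0.1837]
ee_rot: [3.105, 0.47, 0.004]
force: [7.6, -0.1, -6.2]
width: 0.264
gripper_force: 39.9
```

```bash
python3 - <<'E'
from h import *
s=arm.observe();print({k:np.round(s[k],3) for k in('position','ee_rot','joints','force','ft_torque','width','gripper_force')})
E
```

```text
{'position': array([0.571, 0.006, 0.184]), 'ee_rot': array([3.105, 0.47 , 0.004]), 'joints': array([-0.777,  0.538,  1.002,  1.818, -0.514,  1.071, -0.852]), 'force': array([ 7.609, -0.126, -6.163]), 'ft_torque': array([-0.098, -1.056,  0.265]), 'width': np.float64(0.264), 'gripper_force': np.float64(39.879)}
```

Emit:
{"fn": "drive_tool", "kwargs": {"targets": [[0, 0, -1.7, 0, 0, 0, 0.1], [0, 0, -3.4, 0, 0, 0, 0.1], [0, 0, -5.1, 0, 0, 0, 0.1], [0, 0, -6.8, 0, 0, 0, 0.1], [0, 0, -8, 0, 0, 0, 0.1]]}}

```text
clock: 47.3
position: [0.5711, 0.0056, 0.1837]
ee_rot: [3.078, -0.62, 0.004]
force: [5.9, -1.1, -5.0]
width: 0.262
gripper_force: 40.0
```

```bash
python3 - <<'E'
from h import *
s=arm.observe();print({k:np.round(s[k],3) for k in('position','ee_rot','joints','force','ft_torque','width','gripper_force')})
E
```

```text
{'position': array([0.571, 0.006, 0.184]), 'ee_rot': array([ 3.078, -0.62 ,  0.004]), 'joints': array([-0.86 ,  0.636,  1.196,  1.823, -0.651,  1.144, -1.409]), 'force': array([ 5.86 , -1.077, -4.956]), 'ft_torque': array([-0.718, -0.777,  0.263]), 'width': np.float64(0.262), 'gripper_force': np.float64(39.997)}
```

Emit:
{"fn": "drive_tool", "kwargs": {"targets": [[0, 0, 0, 0, 0, 0, 0.6], [0, 0, 0, 0, 0, 0, 0.6], [0, 0, 0, 0, 0, 0, 0.6], [0, 0, 0, 0, 0, 0, 0.6], [0, 0, 0, 0, 0, 0.3, 0.6]]}}

```text
clock: 47.8
position: [0.5688, 0.0061, 0.1949]
ee_rot: [3.081, -0.612, -0.004]
force: [0.3, -0.7, 0.8]
width: 0.592
gripper_force: 0.0
```

Emit:
{"fn": "drive_tool", "kwargs": {"targets": [[0, 0, 0, 0, 0, 1, 0.6], [0, 0, 0, 0, 0, 2, 0.6], [0, 0, 0, -1, 0, 2.8, 0.6], [0, 0, 0, -2, 0, 2.8, 0.6], [0, 0, 0, -3, 0, 2.8, 0.6]]}}

```text
clock: 48.3
position: [0.454, 0.0046, 0.309]
ee_rot: [3.079, -0.617, 0.001]
force: [-3.4, -0.0, 2.1]
width: 0.602
gripper_force: 0.0
```

```bash
python3 - <<'E'
from h import *
s=arm.observe();print({k:np.round(s[k],3) for k in('position','joints','force','width')})
c=shot('wrist','w22.png');t=shot('top','t22.png');sd=shot('side','s22.png')
E
```

```text
{'position': array([0.454, 0.005, 0.309]), 'joints': array([-1.267,  0.118,  1.301,  1.896, -0.12 ,  1.216, -1.892]), 'force': array([-3.36 , -0.   ,  2.057]), 'width': np.float64(0.602)}
```

Emit:
{"fn": "drive_tool", "kwargs": {"targets": [[0, 0, 1.5, 0, 0, 0, 0.6], [0, 0, 3, 0, 0, 0, 0.6], [0, 0, 4.5, 0, 0, 0, 0.6], [0, 0, 6, 0, 0, 0, 0.6], [0, 0, 7.5, -0.5, 0, 0, 0.6]]}}

```text
clock: 48.95
position: [0.4368, 0.0057, 0.309]
ee_rot: [3.108, 0.412, 0.0]
force: [-1.1, -0.2, 1.1]
width: 0.595
gripper_force: 0.0
```

```bash
python3 - <<'E'
from h import *
s=arm.observe();print(s['joints'].round(2))
c=shot('side')
im=c['px'].astype(int); red=(im[...,0]>90)&(im[...,0]>2.2*im[...,1])&(im[...,0]>2.2*im[...,2])
P=px(c,[[.672,.0065,.15],[.567,.0065,.15],[.567,.0065,.2],[.567,.0065,.1]]);print(P.round(1).tolist())
x0,x1=sorted((int(P[0,0]),int(P[1,0])))
for x in range(x0-6,x1+14,3):
    y=np.where(red[150:260,x])[0]+150
    print(x,(y.min(),y.max(),len(y)) if len(y) else None)
# arm horizontality: predicted pixel slope of level line
print((P[1]-P[0])[1]/(P[1]-P[0])[0])
E
```

```text
[-1.24  0.01  1.15  1.93 -0.    1.21 -1.39]
[[247.1, 199.6], [286.0, 200.1], [285.9, 182.4], [286.2, 217.2]]
241 (np.int64(202), np.int64(211), 10)
244 (np.int64(204), np.int64(221), 18)
247 (np.int64(203), np.int64(221), 19)
250 (np.int64(203), np.int64(220), 15)
253 (np.int64(208), np.int64(210), 3)
256 (np.int64(207), np.int64(211), 5)
259 (np.int64(207), np.int64(213), 7)
262 (np.int64(207), np.int64(213), 7)
265 (np.int64(207), np.int64(211), 5)
268 (np.int64(207), np.int64(212), 6)
271 (np.int64(178), np.int64(211), 6)
274 (np.int64(207), np.int64(216), 7)
277 (np.int64(207), np.int64(211), 5)
280 (np.int64(207), np.int64(210), 4)
283 (np.int64(206), np.int64(214), 9)
286 (np.int64(206), np.int64(213), 7)
289 None
292 None
295 None
298 None
0.013635303006255546
```

```bash
python3 - <<'E'
from h import *
acc=[]
for k in range(6): acc.append(shot('side')['px'].astype(float))
im=np.mean(acc,0); r=im[...,0]-im[...,1]
ys=[]
for x in range(255,282):
    col=r[200:218,x]; i=int(np.argmax(np.diff(cv2.GaussianBlur(col.reshape(-1,1),(1,3),0).ravel())))
    pk=col[i:i+5].max(); lo=col[:max(i-2,1)].mean(); half=(pk+lo)/2
    for j in range(1,17):
        if col[j-1]<half<=col[j]: ys.append((x,200+j-1+(half-col[j-1])/(col[j]-col[j-1])));break
ys=np.array(ys); p=np.polyfit(ys[:,0],ys[:,1],1); res=ys[:,1]-np.polyval(p,ys[:,0])
k=np.abs(res)<2*res.std(); p=np.polyfit(ys[k,0],ys[k,1],1)
print('slope',p[0],'tilt~',.0136-p[0],'res',res.std())
E
```

```text
slope -0.030302030519873593 tilt~ 0.04390203051987359 res 0.19808305241241458
```

```bash
python3 -c "
from cell import arm
print(arm.sign_off())"
```

```text
the job is handed in; nothing more can be done
None
```

I handed the job in after about 49 s of robot time; the hand-in gave no verdict. The three hull layers measured flush over both pins with the pressing board on top. The clamp's pad is over the middle of the board, its jaw is bound at a tilt of about 0.044–0.048 rad from the side camera, the handle was turned about 7.4 rad, and the gripper is clear. I did not measure the pad force directly.

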